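# Switch on the test-bench isolator with its loose key

## Task

Switch the lamp bench's isolator on with its loose T-shaped key. Take the key from its sloping rest and stand it upright on the bench on its slotted end and let go of it; then take it again by its crossbar, push it fully down onto the flat blade on top of the isolator, and turn it clockwise (seen from above) until the switch snaps over to the on stop. Leave the key seated upright on the isolator, switch on, and do not disturb the flux bottle, roll of tape or screw tray.

Things in the scene. Friction and masses are not known exactly. Their poses are not given: they have to be found in the camera images.
- key: loose T-key, steel. Origin: centre of its underside; z up the shaft. Square hub 36 x 36, z 0-32, slot in the underside 26.5 (y) x 10.5 (x), 22 deep; round shaft 18 dia, z 32-98; black crossbar 50 (y) x 14 (x), z 98-114. Half turn about z: no difference. 0.2-0.37 kg. At first lies in the rest, leaning 45 deg, crossbar up and away from the robot, y level. Stands stably on the hub.
- rest: fixed sloping aluminium rest, base plate 130 x 70 x 6 mm. Origin on the bench, x the way the key leans. The lying key's origin is at (-35, 0, 28) mm, shaft along (0.707, 0, 0.707). Cheeks 47 wide hold the hub (to key z 28), a 29 wide saddle the shaft at key z 82-94; between, the shaft is free on both sides (10 wide spine 9 beneath it).
- isolator: fixed grey switch enclosure 110 (x) x 120 (y) x 50 mm, origin in the centre of its underside on the bench; short cable gland on its +x side.
- blade_seat (a point): centre of the top of the 34 mm disc under the drive blade, 56 mm above the bench, on the switch's vertical axis; the key's origin comes here when fully down. Turns with the blade. The upright blade is 24 (along y) x 8 (x) mm, 18 tall above this point, top rounded; the key's slot and crossbar then lie along it.
- blade (a joint): switch angle: 0 = off stop (blade across the enclosure, along its y), 1.3 rad = on stop (75 degrees clockwise from above). An over-centre mechanism (about 0.2 N m) throws it to the nearer stop when let go.
- flux_bottle: bystander: white dropper bottle, 35 mm diameter, 110 mm tall, origin under its centre
- kapton_tape: bystander: roll of tape lying flat, 60 x 65 x 18 mm, origin under its centre
- tray_screws: bystander: small dark tray of screws 80 x 115 x 24 mm, origin under its centre
Mind the look-alikes: they are no part of the job. What is shaped like the key but blue or yellow is not meant.

How it is judged (in metres and radians):
On the way, in this order (a step that is already met when the one before it is completed fails the run):
1. the key stands upright on the bench on its slotted end, let go (angle between key's own z axis and vertical below 0.1 rad and height (world z) of key below 0.006 m and contact force between key and the fingers below 0.05 N and linear speed of key below 0.03 m/s), for 0.2 s.
2. the key is fully down on the blade while the switch is still off (horizontal distance between key and blade_seat below 0.005 m and z of key in the frame of blade_seat below 0.005 m and angle between key's own z axis and vertical below 0.12 rad and value of joint blade below 0.4 rad), for 0.1 s.
3. the switch has snapped over to the on stop with the key on it (value of joint blade above 1.22 rad and z of key in the frame of blade_seat below 0.008 m), for 0.1 s.
At the end, for the whole second after the job is handed in: The switch is at its on stop (over 1.22 rad), the key is upright (within 0.12 rad) on the blade, within 5 mm of its axis and within 5 mm of fully down, at rest and released (value of joint blade above 1.22 rad and horizontal distance between key and blade_seat below 0.005 m and z of key in the frame of blade_seat below 0.005 m and angle between key's own z axis and vertical below 0.12 rad and linear speed of key below 0.02 m/s); the robot touches nothing.
It fails at once if a bystander is moved more than 30 mm or the flux bottle is tipped (distance of any of flux_bottle, kapton_tape, tray_screws from where it was at the start of the episode above 0.03 m or angle between flux_bottle's own z axis and vertical above 0.3 rad).
It also fails if it takes over 67 s, if anything falls off the work surface, if the arm or the gripper's body presses on something with over 40 N, if the wrist force passes 120 N, or if a joint passes its speed limit or range.

## Robot

A 6-joint arm with a two-finger parallel gripper is mounted at the origin on the work surface; the furniture and walls round the work are solid. World frame = base frame: x ahead of the robot, y to its left, z up, the work surface at z = 0. Lengths are in mm, angles in degrees, forces in N, time in s.
With the tool pointing down it reaches from about 350 to 850 mm from the base axis. Payload 8.1 kg.
Tool frame: the origin (TCP) lies midway between the tips of the shut fingers; the grasp point (between the pads) lies 19 mm behind it; z points along the fingers, y is the line along which they close (so a half turn about z gives the same grasp; the last joint's range is limited). The gripper opens to 85 mm and grips with 20 to 120 N. Pads are 22 mm wide; open, the fingers measure 114 mm over their backs; the gripper's body (76 mm by 85 mm) begins 54 mm behind the grasp point. The pads swing forward as they close: fully open they stand 13 mm farther back than shut.
Start: joints at [-80.008, 7.471, 85.268, -0, 87.261, -4.893], TCP at [154.153, -579.864, 231.292] pointing down, gripper open.
Joint ranges: [-169.43, 169.43], [-51.17, 129.36], [1.28, 143.12], [-76.62, 256.62], [0, 156.53], [-152.29, 152.29]. Speed limits (degrees/s): [136.94, 136.94, 159.86, 180, 180, 180].

## Interface

Orientations are given as [roll, pitch, yaw] about the fixed x, y, z axes, in that order (R = Rz(yaw) Ry(pitch) Rx(roll)).
In Python, from bench import sensors, optics, r gives the robot as it stands.
- The arm moves only by the tool apply_moves, never from a script. Its argument "targets" is a list of rows, each a list of 7 numbers: the shift along the tool's x, y, z in mm, then the turn, a rotation vector about the tool's x, y, z in rad, then the closure, from 0 (fully open) to 1 (shut). In form: [[x, y, z, wx, wy, wz, claw], ...]. A call has 1 to 20 rows; each row shifts and turns the commanded pose from where the row before left it, along the tool's axes as they then stand; what a row does not reach is not made up. A row lasts 1/8 s, in which the tool goes at most 62.5 mm and 10.7 degrees, less where a joint would pass 70% of its speed; a pose out of reach is approached as far as the arm can. A call is refused whole if a number of a shift passes 62.5 or a number of a turn 0.188, either way. A call with a gripper value outside its range is refused whole. The fingers move at their own pace and stop on an object; "force" is the grip in N (left out, the last holds). Time passes only in rows, so rows that do not move let the fingers close. It gives the time, the measured TCP pose, the force, the opening and the grip force at its end, in the units of the state.
- sensors.sense(): the state, without advancing time (a new reading comes with each control period).
- optics.snapshot(name): name is "scene" or "side" or "wrist"; returns the picture (420x560x3 uint8, red, green, blue); there is no depth.
- optics.get_calibration(name): a dict with "camera_matrix" (3x3 intrinsics, pixels), "dist_coeffs" ([k1, k2, p1, p2, k3] as OpenCV has them; the pictures are not rectified), "pose" (4x4, takes a point from camera to world coordinates). Camera axes: x right, y down, z forward; pixel columns grow to the right and rows downward; lengths in mm; the calibration is good to about 2 mm. A picture is of the moment at which its call begins: read the wrist's pose just before it. get_calibration takes no time and is no camera call; for the wrist camera it gives the pose at the moment of the call.
- r.hand_in(): hands the job in; it is judged then, once.
The state is a dict: "time": time; "joint_pos": joint angles; "qd": joint speeds; "joint_efforts": joint torques, N m; "tool_pos": TCP position; "tcp_rot": TCP orientation; "ft_force": force on the tool from outside, world axes, zero at the start; "wrist_torque": the same for the moment, N m; "finger_gap": finger opening in mm; "grip_force": force on a finger pad.
Only numpy, scipy, OpenCV 4.12 (cv2) and the standard library are available. Lean on these libraries where they do the work, as an engineer would, in place of code of your own. Each camera call takes 0.05 s, during which the arm holds its last target. There are 200 camera calls.

## Working session

There is one attempt and no reset: what is moved stays moved. The work goes in short steps, Python scripts to look and compute and a tool call to move; the robot and the scene stay as the last step left them, time stands still between calls to the robot, and variables do not carry over. Pictures are saved under pics/ and viewed, at most 10 in all, crops included, and the job is handed in when it is done.

Besides the shell and the picture viewer there is one more tool, called as name(argument=value, ...), one argument or row to a line, values as JSON. apply_moves: Moves the arm, as the interface text tells. Its arguments: {"type":"object","properties":{"targets":{"type":"array"},"force":{"type":"number"}},"required":["targets"]}

```bash
ls; mkdir -p pics
python3 - <<'E'
from bench import sensors, optics, r
import cv2
for n in ("scene","side"):
    cv2.imwrite(f"pics/{n}0.png", optics.snapshot(n)[:,:,::-1])
    c=optics.get_calibration(n); print(n,c["camera_matrix"],c["dist_coeffs"],c["pose"])
print(sensors.sense())
E
```

```text
pics
scene [[505.60456265   0.         278.42700466]
 [  0.         505.60456265 209.2036134 ]
 [  0.           0.           1.        ]] [-0.07735828  0.          0.          0.          0.        ] [[-8.23433937e-01 -2.31655837e-01  5.17969231e-01 -2.04053250e+02]
 [-5.66910196e-01  3.74272905e-01 -7.33847820e-01  1.05270923e+03]
 [-2.38617178e-02 -8.97917238e-01 -4.39517068e-01  7.04862349e+02]
 [ 0.00000000e+00  0.00000000e+00  0.00000000e+00  1.00000000e+00]]
side [[532.85593538   0.         280.05520278]
 [  0.         532.85593538 211.5858442 ]
 [  0.           0.           1.        ]] [0.04158329 0.         0.         0.         0.        ] [[-9.23835302e-01 -2.64083246e-01  2.77107153e-01  2.11236062e+02]
 [-3.82121865e-01  5.93473163e-01 -7.08359009e-01  8.04215620e+02]
 [ 2.26100874e-02 -7.60295760e-01 -6.49183441e-01  8.51691567e+02]
 [ 0.00000000e+00  0.00000000e+00  0.00000000e+00  1.00000000e+00]]
{'time': 0.1, 'joint_pos': array([-8.00103899e+01,  7.51096401e+00,  8.53235927e+01,  1.35771121e-04,
        8.72613326e+01, -4.89161509e+00]), 'qd': array([-0.06793092, -0.11449387, -0.08284137, -0.01244505, -0.0065955 ,
        0.02386072]), 'joint_efforts': array([ 9.12508276e-04, -5.70954037e+01, -5.01940084e+01, -3.18981865e-04,
        8.07389966e-03,  1.15159816e-05]), 'tool_pos': array([ 154.04032602, -579.37585062,  230.34212085]), 'tcp_rot': array([-1.79904471e+02, -8.31170065e-03,  1.48812116e+01]), 'ft_force': array([ 0.43799779,  0.72898075, -0.05113823]), 'wrist_torque': array([ 0.02637579, -0.00432508,  0.00451539]), 'grip_force': 0.0, 'finger_gap': 85.16503064594822}
```

View pics/scene0.png

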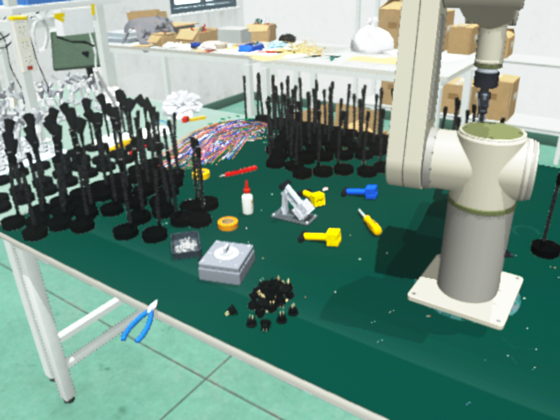

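View pics/side0.png

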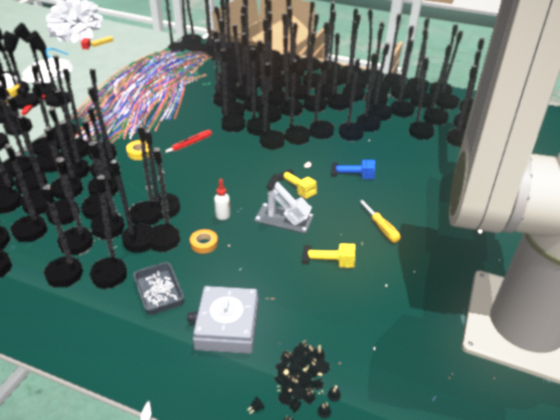

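The side view shows the grey rest with the steel key at about (285,210), the isolator at (226,318), the bottle at (222,205), the tape at (204,241) and the tray at (158,288). I'll measure these roughly and enlarge the two parts that matter.

```bash
cat > h.py <<'E'
from bench import sensors, optics, r
import numpy as np, cv2
from scipy.spatial.transform import Rotation as R
def cal(n):
    c=optics.get_calibration(n); return np.array(c["camera_matrix"]),np.array(c["dist_coeffs"]),np.array(c["pose"])
def plane(c,uv,z):
    K,d,T=c; p=cv2.undistortPoints(np.array(uv,float).reshape(-1,1,2),K,d).reshape(-1,2)
    ray=np.c_[p,np.ones(len(p))]@T[:3,:3].T; o=T[:3,3]
    return o+ray*((np.broadcast_to(z,len(p))-o[2])/ray[:,2])[:,None]
def proj(c,P):
    K,d,T=c; W=np.linalg.inv(T)
    return cv2.projectPoints(np.array(P,float).reshape(-1,1,3),cv2.Rodrigues(W[:3,:3])[0],W[:3,3],K,d)[0].reshape(-1,2)
def tri(cs,uvs):
    A=[];b=[]
    for c,uv in zip(cs,uvs):
        p=plane(c,[uv],0)[0]; o=c[2][:3,3]; v=(p-o)/np.linalg.norm(p-o); M=np.eye(3)-np.outer(v,v); A.append(M); b.append(M@o)
    return np.linalg.lstsq(np.vstack(A),np.hstack(b),rcond=None)[0]
E
python3 - <<'E'
from h import *
c=cal("side")
print(plane(c,[(285,222),(226,300),(222,217),(204,244),(158,290),(330,255)],[0,50,0,9,12,15]).round())
im=cv2.imread("pics/side0.png")
a=cv2.resize(im[165:245,240:330],None,fx=6,fy=6,interpolation=cv2.INTER_CUBIC)
b=cv2.resize(im[275:365,180:270],(540,540),interpolation=cv2.INTER_CUBIC)
cv2.imwrite("pics/c1.png",a)
im=cv2.imread("pics/scene0.png")
cv2.imwrite("pics/c2.png",np.hstack([cv2.resize(a,(400,356)),cv2.resize(im[170:250,262:352],(400,356),interpolation=cv2.INTER_CUBIC)]))
E
```

```text
[[549. -94.   0.]
 [548. 215.  50.]
 [696. -49.   0.]
 [685.  59.   9.]
 [704. 219.  12.]
 [411. -17.  15.]]
```

View pics/c2.png

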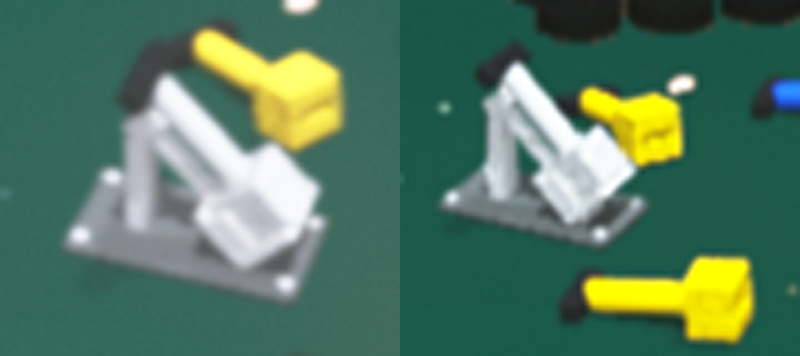

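The crop shows the key's crossbar up at the left (+x side), its hub at the lower right, and a yellow key just behind it. The plate corners in the side view are near (255,220), (305,232), (313,213) and (265,203).

Run:
```python
from h import *
c=cal("side")
p=plane(c,[(254.6,220.1),(305.3,232),(313.1,213.4),(264.8,203.3)],6); print(p.round(1),p.mean(0), np.linalg.norm(np.diff(p,axis=0),axis=1))
v=(p[0]+p[3]-p[1]-p[2]); print(np.degrees(np.arctan2(v[1],v[0])))
s=sensors.sense(); w=cal("wrist"); T=R.from_euler('xyz',s['tcp_rot'],degrees=True).as_matrix()
print("cam in tool",(T.T@(w[2][:3,3]-s['tool_pos'])).round(1), (T.T@w[2][:3,:3]).round(3), w[0],w[1])
# yellow neighbour & isolator
print(plane(c,[(305,190),(278,181),(339,255)],[18,40,18]).round())
```

```text
[[ 616.   -64.7    6. ]
 [ 490.   -74.6    6. ]
 [ 495.9 -145.1    6. ]
 [ 619.  -132.5    6. ]] [ 555.22913827 -104.20197155    6.        ] [126.35673873  70.75426885 123.77815266]
5.145496760728621
cam in tool [  65.2   -0.6 -142.8] [[-0.    -0.966 -0.259]
 [ 1.    -0.     0.   ]
 [-0.    -0.259  0.966]] [[376.40380627   0.         276.82206241]
 [  0.         376.40380627 210.98684299]
 [  0.           0.           1.        ]] [-0.04722655  0.          0.          0.          0.        ]
[[ 542. -209.   18.]
 [ 608. -189.   40.]
 [ 392.  -22.   18.]]
```

View pics/c1.png

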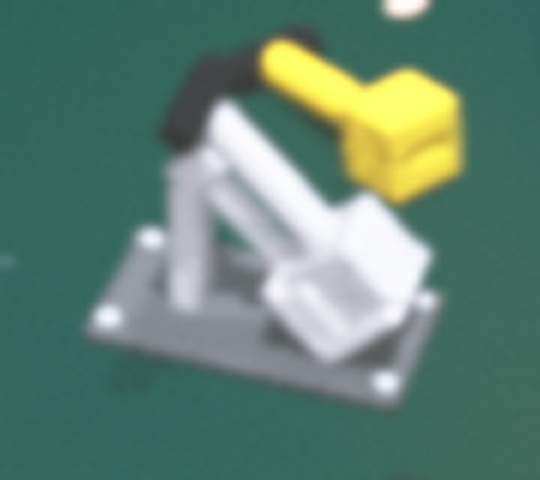

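The close-up confirms the geometry: plate centre about (555,-104), yaw about 5°, lengths close to 130x70. The yellow key's black bar lies just behind. Before moving I'll check how tall and where the black sticks are.

```bash
cat >> h.py <<'E'
def tgt(pos,zdir_tilt,yaw,s=None):
    "relative move tool-> pose: tool z tilted outward (toward heading yaw) by tilt from down"
    return np.array(pos,float), R.from_euler('xyz',[180,-zdir_tilt,yaw],degrees=True)
def rel(p,Rt,s=None):
    s=s or sensors.sense(); R0=R.from_euler('xyz',s['tcp_rot'],degrees=True)
    print("d_tool",R0.inv().apply(p-s['tool_pos']).round(1),"rotvec",(R0.inv()*Rt).as_rotvec().round(4),"deg",np.degrees((R0.inv()*Rt).magnitude()).round(1))
E
python3 - <<'E'
from h import *
c=cal("side")
B=[(272,140),(299,133),(352,131),(422,130),(165,238),(233,123)]
T=[(270,30),(297,20),(360,35),(425,40),(150,130),(218,25)]
g=plane(c,B,0)
for b,t,P in zip(B,T,g):
    hs=np.arange(20,500,5); d=[np.linalg.norm(proj(c,[P+[0,0,h]])[0]-t) for h in hs]; print(b,P.round(),hs[np.argmin(d)],min(d))
p,Rt=tgt((560,-100,320),0,5); rel(p,Rt); print(Rt.as_matrix().round(2))
print(tgt((0,0,0),30,0)[1].as_matrix().round(2))
E
```

```text
(272, 140) [ 719. -413.    0.] 325 3.6247772075421945
(299, 133) [ 661. -481.    0.] 335 8.083819820285264
(352, 131) [ 520. -557.    0.] 290 4.59164530979862
(422, 130) [ 328. -650.    0.] 270 17.47173002771024
(165, 238) [781.  70.  -0.] 290 2.6166689594014185
(233, 123) [ 864. -450.    0.] 300 10.915207459498367
d_tool [ 515.5 -359.2  -89. ] rotvec [-0.0017 -0.      0.1725] deg 9.9
[[ 1.    0.09  0.  ]
 [ 0.09 -1.   -0.  ]
 [ 0.    0.   -1.  ]]
[[ 0.87 -0.    0.5 ]
 [ 0.   -1.   -0.  ]
 [ 0.5   0.   -0.87]]
```

apply_moves(
  targets=[
    [0,0,-45,0,0,0,0],
    [0,0,-44,0,0,0,0],
    [43,-30,0,0,0,0.0144,0],
    [43,-30,0,0,0,0.0144,0],
    [43,-30,0,0,0,0.0144,0],
    [43,-30,0,0,0,0.0144,0],
    [43,-30,0,0,0,0.0144,0],
    [43,-30,0,0,0,0.0144,0],
    [43,-30,0,0,0,0.0144,0],
    [43,-30,0,0,0,0.0144,0],
    [43,-30,0,0,0,0.0144,0],
    [43,-30,0,0,0,0.0144,0],
    [43,-30,0,0,0,0.0144,0],
    [43,-29,0,0,0,0.0144,0],
    [0,0,0,0,0,0,0],
    [0,0,0,0,0,0,0],
  ],
  force=80,
)

```text
time: 2.1
tool_pos: [596.3, -134.6, 319.6]
tcp_rot: [-180.0, 0.1, 5.0]
ft_force: [0.1, -0.8, 1.0]
finger_gap: 85.3
grip_force: 0.0
```

Run:
```python
from h import *
s=sensors.sense(); print(s['time'],s['tool_pos'],s['tcp_rot'],s['joint_pos'].round(1))
w=cal("wrist"); np.save("w1.npy",w[2]); im=optics.snapshot("wrist")[:,:,::-1].copy(); cv2.imwrite("pics/w1.png",im)
T=np.eye(4);T[:3,:3]=R.from_euler('z',5.1,degrees=True).as_matrix();T[:3,3]=[555,-104,0]
P=np.array([[-65,-35,6],[65,-35,6],[65,35,6],[-65,35,6]])@T[:3,:3].T+T[:3,3]
print(proj(w,P).round(1))
cv2.imwrite("pics/w1b.png",cv2.resize(im,(784,588),interpolation=cv2.INTER_CUBIC))
```

```text
2.1 [ 596.34255409 -134.56907169  319.61179197] [-1.79993646e+02  8.09259720e-02  5.02697699e+00] [-17.5   8.2  75.3  -0.   96.5  67.5]
[[278.  245. ]
 [278.  142.9]
 [219.6 143. ]
 [223.7 245.1]]
```

View pics/w1b.png

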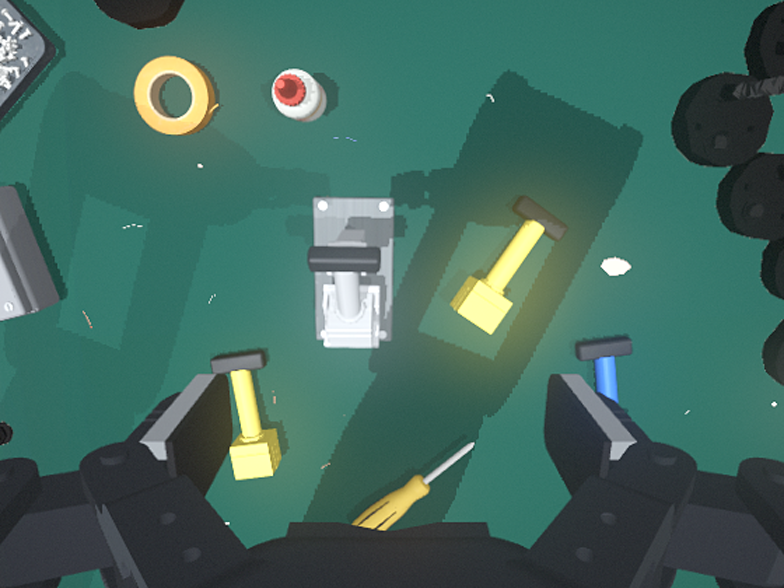

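The wrist view (shown at 1.4x) has plate corners at (314,198), (393,198), (393,342) and (317,342). The bar spans (308..381, 260), and the fingers straddle the lower half.

Run:
```python
from h import *
K,d,_=cal("wrist"); w=(K,d,np.load("w1.npy"))
p=plane(w,np.array([(314,198),(393.5,198),(393,342),(317,342)])/1.4,6);print(p.round(1),p.mean(0))
# bar ends top: model heights
b=plane(w,np.array([(308,259),(381,259)])/1.4,28+.707*106+6);print(b.round(1),b.mean(0))
for yaw in (3.5,5,):
  for o in ((555,-108),):
    a=np.radians(yaw);X=np.array([np.cos(a),np.sin(a),0]);Y=np.array([-X[1],X[0],0]);O=np.array([*o,0.])
    ax=.7071*X+np.array([0,0,.7071]); k=O-35*X+[0,0,28]
    nx=.7071*X-np.array([0,0,.7071])
    print(yaw,(proj(w,[k+114*ax-7*nx+25*Y,k+114*ax-7*nx-25*Y,k+98*ax-7*nx+25*Y,k+98*ax-7*nx-25*Y,k-18*nx+18*Y,k-18*nx-18*Y, O+65*X+35*Y+[0,0,6],O+65*X-35*Y+[0,0,6]])*1.4).round(0).tolist())
    g=k+55*ax; print("grasp",g.round(1))
```

```text
[[ 619.   -68.8    6. ]
 [ 624.9 -136.7    6. ]
 [ 494.7 -148.     6. ]
 [ 488.5  -78.4    6. ]] [ 556.7787471 -107.957605     6.       ]
[[ 587.   -80.3  108.9]
 [ 591.4 -130.   108.9]] [ 589.21583178 -105.17415551  108.942     ]
3.5 [[308.0, 250.0], [382.0, 252.0], [310.0, 263.0], [382.0, 265.0], [330.0, 338.0], [372.0, 339.0], [314.0, 200.0], [396.0, 202.0]]
grasp [ 558.9 -107.8   66.9]
5 [[306.0, 251.0], [381.0, 251.0], [309.0, 264.0], [381.0, 264.0], [331.0, 339.0], [374.0, 339.0], [312.0, 201.0], [394.0, 201.0]]
grasp [ 558.9 -107.7   66.9]
```

Run:
```python
from h import *
p,Rt=tgt((0,0,0),10,5); z=Rt.apply([0,0,1])
g=np.array([561,-107.5,67.]); 
rel(g+(17-80)*z,Rt)
```

```text
d_tool [-43.4 -30.6 191. ] rotvec [ 1.000e-04  1.754e-01 -6.000e-04] deg 10.0
```

apply_moves(
  targets=[
    [-11,-7.6,47.7,0,0,0,0.2],
    [-11,-7.6,47.7,0,0,0,0.2],
    [-11,-7.7,47.8,0,0,0,0.2],
    [-10.4,-7.7,47.8,0,0,0,0.2],
    [0,0,0,0,0.0877,0,0.2],
    [0,0,0,0,0.0877,0,0.2],
    [0,0,0,0,0,0,0.2],
    [0,0,0,0,0,0,0.2],
  ],
)

```text
time: 3.15
tool_pos: [550.9, -108.8, 130.3]
tcp_rot: [180.0, -10.0, 4.9]
ft_force: [0.1, 0.3, 0.1]
finger_gap: 68.8
grip_force: 0.0
```

Run:
```python
from h import *
p,Rt=tgt((0,0,0),10,5); z=Rt.apply([0,0,1])
g=np.array([561,-107.5,67.]); 
rel(g+17*z,Rt); print(sensors.sense()['joint_pos'])
```

```text
d_tool [-1.  -0.5 81.1] rotvec [ 0.001  -0.0007 -0.0015] deg 0.1
[-19.03017109  -3.54588248 107.9136861    4.38307146  66.48211379
  64.63099453]
```

apply_moves(
  targets=[
    [-0.5,-0.5,20,0,0,0,0.2],
    [-0.5,0,20,0,0,0,0.2],
    [0,0,20,0,0,0,0.2],
    [0,0,21,0,0,0,0.2],
    [0,0,0,0,0,0,0.2],
    [0,0,0,0,0,0,1],
    [0,0,0,0,0,0,1],
    [0,0,0,0,0,0,1],
    [0,0,0,0,0,0,1],
    [0,0,0,0,0,0,1],
    [0,0,0,0,0,0,1],
    [0,0,0,0,0,0,1],
  ],
)

```text
time: 4.65
tool_pos: [564.5, -106.5, 50.6]
tcp_rot: [180.0, -10.1, 5.0]
ft_force: [-1.3, 0.6, 6.2]
finger_gap: 16.4
grip_force: 77.7
```

apply_moves(
  targets=[
    [2.2,0,-12.3,0,0,0,1],
    [2.2,0,-12.3,0,0,0,1],
    [4.35,0,-24.6,0,0,0,1],
    [4.35,0,-24.6,0,0,0,1],
    [4.35,0,-24.6,0,0,0,1],
    [0,0,0,0,0,0,1],
    [0,0,0,0,0,0,1],
  ],
)

```text
time: 5.52
tool_pos: [563.3, -106.1, 148.5]
tcp_rot: [-180.0, -10.0, 5.0]
ft_force: [-0.2, 0.7, -2.9]
finger_gap: 16.1
grip_force: 78.2
```

Run:
```python
from h import *
s=sensors.sense(); print(s['ft_force'],s['finger_gap'],s['tool_pos'])
a=optics.snapshot("side")[:,:,::-1]
w=cal("wrist");np.save("w2.npy",w[2]); b=optics.snapshot("wrist")[:,:,::-1]
cv2.imwrite("pics/l1.png",np.hstack([cv2.resize(a[130:290,200:340],(350,400)),cv2.resize(b[100:400,80:480],(450,400))]))
```

```text
[-0.15398818  0.68957939 -2.92185881] 16.062483184028885 [ 563.32719282 -106.09913461  148.49006009]
```

View pics/l1.png

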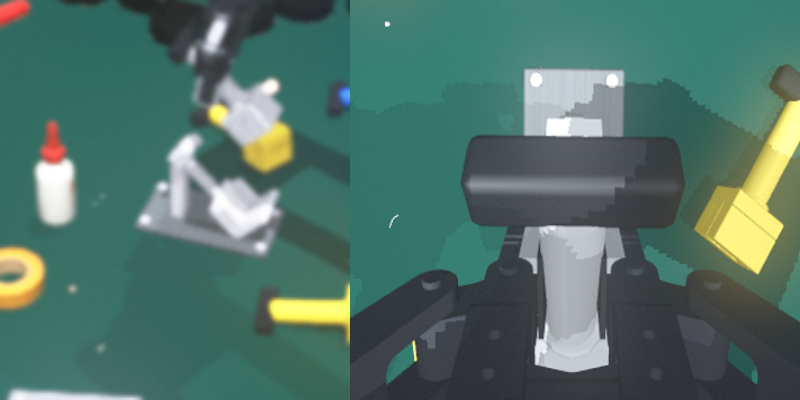

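The key is held: in the wrist half of the picture the bar's rows are at 137/185/226 and its columns run 462–684. I'll fit its tilt within the grip from these.

Run:
```python
from h import *
from scipy.optimize import least_squares
K,d,_=cal("wrist"); w=(K,d,np.load("w2.npy")); s=sensors.sense()
Rt=R.from_euler('xyz',s['tcp_rot'],degrees=True); a=np.radians(5)
X=np.array([np.cos(a),np.sin(a),0]);Y=np.array([-X[1],X[0],0]);Z=np.array([0,0,1.])
rows=np.array([137,185,226])/1.3333+100; cx=((462+684)/2-350)/1.125+80
def pts(v):
    l,gz,y=v; ax=np.sin(l)*X+np.cos(l)*Z; nx=np.cos(l)*X-np.sin(l)*Z
    k=s['tool_pos']-17*Rt.apply([0,0,1])-gz*ax+y*Y
    return proj(w,[k+114*ax+7*nx,k+114*ax-7*nx,k+98*ax-7*nx])
f=lambda v:np.r_[pts(v)[:,1]-rows, pts(v)[1,0]-cx]
o=least_squares(f,[.785,55,0],x_scale=[.01,1,1]); print(np.degrees(o.x[0]),o.x[1:],o.fun)
for l in(40,45,50): print(l,pts((np.radians(l),55,0)).round(1).tolist(),rows)
```

```text
48.069375253324104 [7.31379920e+01 3.25325999e-02] [-6.74049063e-01 -4.55217283e-01  1.41775498e+00 -3.55335362e-05]
40 [[278.4, 174.3], [278.6, 220.9], [278.4, 254.2]] [202.75256881 238.75346884 269.50423761]
45 [[278.4, 161.4], [278.5, 201.7], [278.4, 241.0]] [202.75256881 238.75346884 269.50423761]
50 [[278.3, 150.8], [278.5, 184.8], [278.3, 228.8]] [202.75256881 238.75346884 269.50423761]
```

Run:
```python
from h import *
s=sensors.sense(); c=cal("side"); Rt=R.from_euler('xyz',s['tcp_rot'],degrees=True); a=np.radians(5)
X=np.array([np.cos(a),np.sin(a),0]);Y=np.array([-X[1],X[0],0]);Z=np.array([0,0,1.])
for l,gz in((45,55),(45,65),(48,68),(48,73)):
    l=np.radians(l);ax=np.sin(l)*X+np.cos(l)*Z; nx=np.cos(l)*X-np.sin(l)*Z
    k=s['tool_pos']-17*Rt.apply([0,0,1])-gz*ax
    q=proj(c,[k+i*18*nx+j*18*Y+h*ax for i in(-1,1) for j in(-1,1) for h in (0,32)])
    print(np.degrees(l),gz,q.min(0).round(1),q.max(0).round(1), k.round(1))
# rest plate check on side
O=np.array([557,-108,6.]);print(proj(c,[O+i*X+j*Y for i,j in((65,35),(-65,35),(-65,-35),(65,-35))]).round(1))
# segmentation of bright low-sat blob
im=cv2.imread("pics/l1.png")[:, :350]; hsv=cv2.cvtColor(im,cv2.COLOR_BGR2HSV); m=((hsv[...,1]<45)&(hsv[...,2]>110)).astype('u1')
n,_,st,ce=cv2.connectedComponentsWithStats(m)
for t,q in zip(st,ce):
    if t[4]>300: print("px bbox",200+t[0]/2.5,130+t[1]/2.5,200+(t[0]+t[2])/2.5,130+(t[1]+t[3])/2.5,t[4])
```

```text
45.0 55 [283.4 161.7] [308.5 187.7] [ 521.1 -109.6  125.4]
45.0 65 [286.4 164.9] [311.3 190.8] [ 514.1 -110.2  118.3]
48.00000000000001 68 [288.1 165.2] [313.  191.3] [ 509.5 -110.6  118.8]
48.00000000000001 73 [289.6 166.7] [314.5 192.8] [ 505.8 -110.9  115.5]
[[254.  219.1]
 [306.2 231. ]
 [313.8 212.6]
 [263.5 201.6]]
px bbox 200.0 130.0 340.0 290.0 122975
px bbox 274.4 135.2 291.6 156.0 973
px bbox 277.6 160.0 312.8 189.2 3328
px bbox 254.4 183.2 313.2 233.2 9317
px bbox 214.0 192.0 230.4 220.4 2370
px bbox 203.2 285.6 256.8 290.0 954
```

apply_moves(
  targets=[
    [14.3,-47.9,2.5,0,0,0,1],
    [14.3,-47.9,2.5,0,0,0,1],
    [14.4,-47.9,2.6,0,0,0,1],
    [0,0,0,0,0.1353,0,1],
    [0,0,0,0,0.1353,0,1],
    [0,0,0,0,0.1353,0,1],
    [0,0,0,0,0.1353,0,1],
    [0,0,0,0,0.1352,0,1],
    [0,0,0,0,0.1352,0,1],
    [0,0,0,0,0,0,1],
    [0,0,0,0,0,0,1],
  ],
)

```text
time: 7.0
tool_pos: [604.3, 46.8, 150.8]
tcp_rot: [-179.3, -53.7, 5.2]
ft_force: [-0.6, -0.8, -2.1]
finger_gap: 15.7
grip_force: 78.8
```

Run:
```python
from h import *
s=sensors.sense(); print(s['joint_pos'].round(1),s['ft_force'])
a=optics.snapshot("side")[:,:,::-1]; np.save("sd.npy",a)
b=optics.snapshot("scene")[:,:,::-1]
c=cal("side");d=cal("scene"); p=proj(c,[s['tool_pos']])[0].astype(int);q=proj(d,[s['tool_pos']])[0].astype(int); print(p,q)
cr=lambda im,p:cv2.resize(im[p[1]-35:p[1]+45,p[0]-40:p[0]+40],(400,400),interpolation=cv2.INTER_CUBIC)
cv2.imwrite("pics/u1.png",np.hstack([cr(a,p),cr(b,q)]))
```

```text
[ -6.6 -28.4 141.7  37.3  17.   46.8] [-0.55583516 -0.84616019 -2.13623272]
[236 201] [248 185]
```

View pics/u1.png

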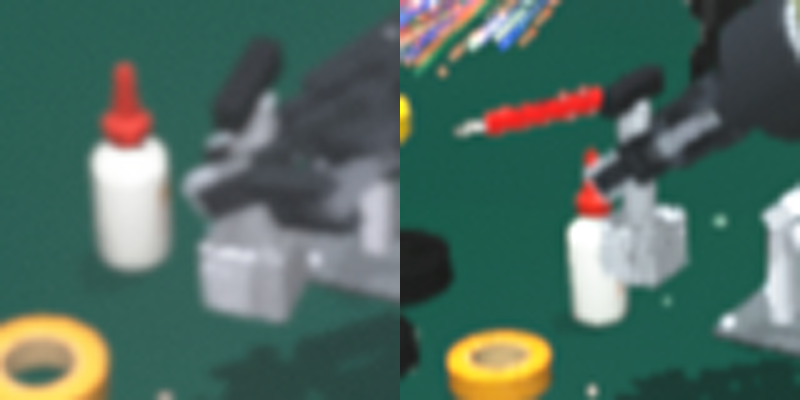

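Both views show the key clear of everything and nearly upright, but J3 is almost at its limit. I'll back off the tilt, swing the heading about 60° toward +y and tilt again with more room.

apply_moves(
  targets=[
    [0,0,0,0,-0.145,0,1],
    [0,0,0,0,-0.145,0,1],
    [0,0,0,0,-0.145,0,1],
    [0,0,0,0.0723,0,-0.1314,1],
    [0,0,0,0.0723,0,-0.1314,1],
    [0,0,0,0.0723,0,-0.1314,1],
    [0,0,0,0.0723,0,-0.1314,1],
    [0,0,0,0.0723,0,-0.1314,1],
    [0,0,0,0.0723,0,-0.1314,1],
    [0,0,0,0.0723,0,-0.1314,1],
    [0,0,0,0,0,0,1],
    [0,0,0,0,0,0,1],
  ],
)

```text
time: 8.6
tool_pos: [605.1, 49.4, 151.0]
tcp_rot: [178.8, -30.1, 66.7]
ft_force: [0.5, 0.1, -3.1]
finger_gap: 16.2
grip_force: 79.0
```

Run:
```python
from h import *
s=sensors.sense(); print(s['joint_pos'].round(1))
p,Rt=tgt((580,30,130),56.5,65)
rel(p,Rt)
```

```text
[-17.9   3.8 103.1  31.6  71.5  -4. ]
d_tool [-34.6 -15.4   3.9] rotvec [-1.000e-04  4.603e-01  2.580e-02] deg 26.4
```

apply_moves(
  targets=[
    [-17.3,-7.7,2,0,0,0,1],
    [-17.3,-7.7,2,0,0,0,1],
    [0,0,0,0,0.1534,0.0086,1],
    [0,0,0,0,0.1534,0.0086,1],
    [0,0,0,0,0.1534,0.0086,1],
    [0,0,0,0,0,0,1],
    [0,0,0,0,0,0,1],
  ],
)

```text
time: 9.48
tool_pos: [579.7, 29.9, 129.8]
tcp_rot: [180.0, -56.4, 65.2]
ft_force: [1.3, 0.0, -2.8]
finger_gap: 16.3
grip_force: 79.0
```

Run:
```python
from h import *
s=sensors.sense(); print(s['joint_pos'].round(1))
a=optics.snapshot("side")[:,:,::-1]; b=optics.snapshot("scene")[:,:,::-1]
c=cal("side");d=cal("scene"); p=proj(c,[s['tool_pos']])[0].astype(int);q=proj(d,[s['tool_pos']])[0].astype(int); print(p,q)
cr=lambda im,p:cv2.resize(im[p[1]-35:p[1]+45,p[0]-40:p[0]+40],(400,400),interpolation=cv2.INTER_CUBIC)
cv2.imwrite("pics/u2.png",np.hstack([cr(a,p),cr(b,q)]))
```

```text
[-34.3  12.  110.3  56.7  79.6 -32. ]
[251 207] [259 191]
```

View pics/u2.png

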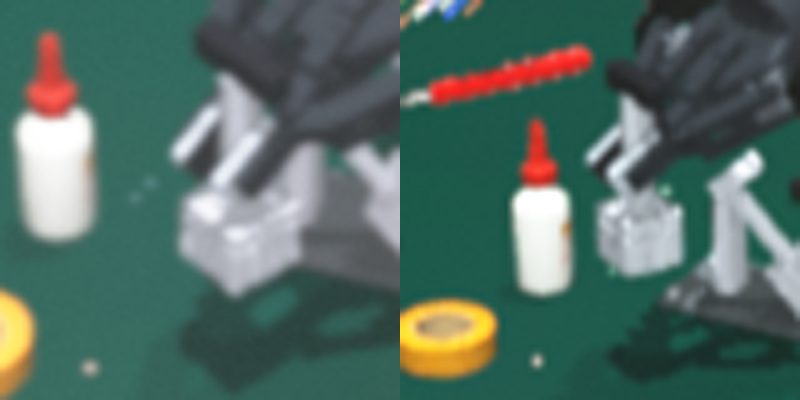

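The key looks upright, with its hub bottom about 70 mm up over clear bench. I'll lower it.

apply_moves(
  targets=[
    [-10,0,6.64,0,0,0,1],
    [-10,0,6.64,0,0,0,1],
    [-10,0,6.64,0,0,0,1],
    [-10,0,6.64,0,0,0,1],
    [-6,0,4,0,0,0,1],
    [0,0,0,0,0,0,1],
  ],
)

```text
time: 10.32
tool_pos: [579.7, 30.8, 74.0]
tcp_rot: [-179.9, -56.6, 65.1]
ft_force: [0.8, 0.4, -2.9]
finger_gap: 16.1
grip_force: 79.0
```

apply_moves(
  targets=[
    [-2.5,0,1.66,0,0,0,1],
    [-2.5,0,1.66,0,0,0,1],
    [0,0,0,0,0,0,1],
  ],
)

```text
time: 10.7
tool_pos: [580.0, 30.6, 68.7]
tcp_rot: [179.9, -56.6, 65.2]
ft_force: [0.3, 0.2, -3.0]
finger_gap: 16.3
grip_force: 79.0
```

apply_moves(
  targets=[
    [-2.5,0,1.66,0,0,0,1],
    [0,0,0,0,0,0,1],
  ],
)

```text
time: 10.95
tool_pos: [579.9, 30.7, 65.6]
tcp_rot: [180.0, -56.6, 65.2]
ft_force: [0.6, -0.3, -3.2]
finger_gap: 15.7
grip_force: 79.0
```

apply_moves(
  targets=[
    [-2.5,0,1.66,0,0,0,1],
    [0,0,0,0,0,0,1],
  ],
)

```text
time: 11.2
tool_pos: [579.9, 30.7, 62.6]
tcp_rot: [180.0, -56.6, 65.2]
ft_force: [0.4, 0.9, -2.6]
finger_gap: 15.7
grip_force: 79.0
```

apply_moves(
  targets=[
    [-1.7,0,1.1,0,0,0,1],
    [-1.7,0,1.1,0,0,0,1],
    [0,0,0,0,0,0,1],
  ],
)

```text
time: 11.58
tool_pos: [580.0, 30.6, 58.5]
tcp_rot: [180.0, -56.6, 65.2]
ft_force: [0.3, -0.5, -3.0]
finger_gap: 16.1
grip_force: 79.0
```

apply_moves(
  targets=[
    [-1.7,0,1.1,0,0,0,1],
    [0,0,0,0,0,0,1],
  ],
)

```text
time: 11.82
tool_pos: [580.0, 30.6, 56.6]
tcp_rot: [180.0, -56.6, 65.2]
ft_force: [-0.3, -0.1, -3.3]
finger_gap: 16.1
grip_force: 79.0
```

apply_moves(
  targets=[
    [-1.7,0,1.1,0,0,0,1],
    [0,0,0,0,0,0,1],
  ],
)

```text
time: 12.08
tool_pos: [580.0, 30.6, 54.5]
tcp_rot: [180.0, -56.6, 65.2]
ft_force: [-0.7, -0.4, -2.4]
finger_gap: 16.2
grip_force: 79.0
```

apply_moves(
  targets=[
    [-1.7,0,1.1,0,0,0,1],
    [0,0,0,0,0,0,1],
  ],
)

```text
time: 12.32
tool_pos: [580.2, 30.4, 52.7]
tcp_rot: [179.9, -56.6, 65.3]
ft_force: [-0.7, -0.4, -2.5]
finger_gap: 16.1
grip_force: 79.2
```

apply_moves(
  targets=[
    [-1.7,0,1.1,0,0,0,1],
    [0,0,0,0,0,0,1],
  ],
)

```text
time: 12.58
tool_pos: [580.6, 30.9, 52.5]
tcp_rot: [179.8, -56.8, 65.4]
ft_force: [-3.2, 1.3, 10.2]
finger_gap: 16.0
grip_force: 79.7
```

Run:
```python
from h import *
s=sensors.sense(); print(s['tool_pos'],s['ft_force'],s['wrist_torque'])
```

```text
[580.61944952  30.89133361  52.49401998] [-3.24047025  1.26314113 10.20944769] [0.68557226 0.102772   0.41370178]
```

The key touches the bench (force up to 10 N), so I'll open.

apply_moves(
  targets=[
    [0,0,0,0,0,0,0.6],
    [0,0,0,0,0,0,0],
    [0,0,0,0,0,0,0],
    [0,0,0,0,0,0,0],
    [0,0,0,0,0,0,0],
    [0,0,0,0,0,0,0],
    [0,0,0,0,0,0,0],
    [0,0,-15,0,0,0,0],
    [0,0,-30,0,0,0,0],
    [0,0,-40,0,0,0,0],
    [0,0,-40,0,0,0,0],
    [0,0,0,0,0,0,0],
    [0,0,0,0,0,0,0],
  ],
)

```text
time: 14.2
tool_pos: [536.1, -64.5, 119.4]
tcp_rot: [179.9, -56.6, 65.2]
ft_force: [-0.5, -0.6, 0.0]
finger_gap: 85.3
grip_force: 0.0
```

Run:
```python
from h import *
s=sensors.sense(); print(s['joint_pos'].round(1),s['ft_force'])
# next: tool down yaw 90, between key & isolator, for a look at both
p,Rt=tgt((560,80,300),0,90); rel(p,Rt)
```

```text
[-45.4  15.5 107.5  51.5  86.8 -38.2] [-0.50910634 -0.62949117  0.00643561]
d_tool [228.5 -38.9  18.4] rotvec [ 0.2145 -0.9714 -0.3973] deg 61.4
```

apply_moves(
  targets=[
    [31.3,0,-20.7,0,0,0,0],
    [31.3,0,-20.7,0,0,0,0],
    [31.3,0,-20.7,0,0,0,0],
    [31.3,0,-20.7,0,0,0,0],
    [0,0,0,0.0357,-0.1619,-0.0662,0],
    [0,0,0,0.0357,-0.1619,-0.0662,0],
    [0,0,0,0.0357,-0.1619,-0.0662,0],
    [0,0,0,0.0357,-0.1619,-0.0662,0],
    [0,0,0,0.0357,-0.1619,-0.0662,0],
    [0,0,0,0.0357,-0.1619,-0.0662,0],
    [48,0,-15,0,0,0,0],
    [48,0,-15,0,0,0,0],
    [48,6,-15,0,0,0,0],
    [46,6,-15,0,0,0,0],
    [0,0,0,0,0,0,0],
    [0,0,0,0,0,0,0],
    [0,0,0,0,0,0,0],
  ],
)

```text
time: 16.32
tool_pos: [547.6, 124.8, 328.5]
tcp_rot: [-179.9, 0.0, 90.0]
ft_force: [1.1, -0.4, 0.2]
finger_gap: 85.5
grip_force: 0.0
```

Run:
```python
from h import *
s=sensors.sense(); print(s['joint_pos'].round(1),s['tool_pos'])
w=cal("wrist"); np.save("w3.npy",w[2]); im=optics.snapshot("wrist")[:,:,::-1].copy()
cv2.imwrite("pics/w3r.png",im)
cv2.imwrite("pics/w3.png",cv2.resize(im,(784,588),interpolation=cv2.INTER_CUBIC))
print(proj(w,[[574,17,114],[548,215,56]])*1.4)
```

```text
[ 7.6  0.5 82.5 -0.  97.1  7.6] [547.5595886  124.82387087 328.48391907]
[[424.33488428 396.48693323]
 [389.26964084 121.07952945]]
```

View pics/w3.png

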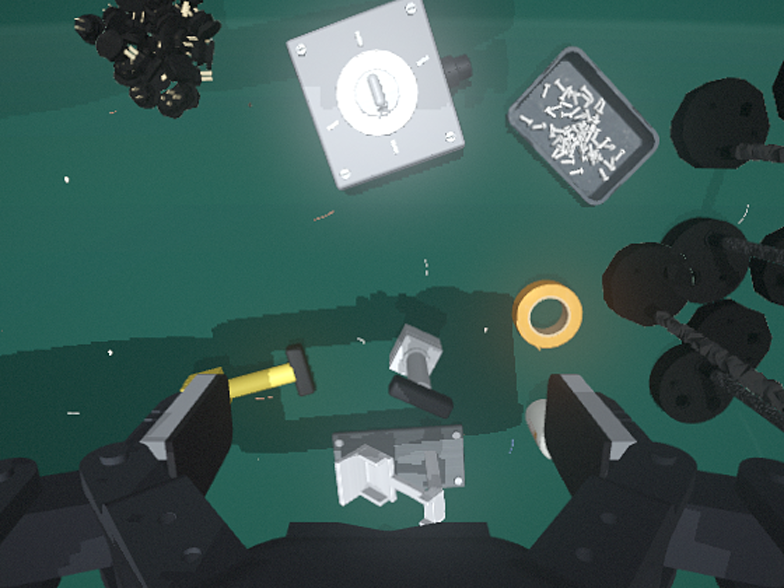

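The key stands upright, with its bar from about (390,384) to (452,409) in the view. The isolator's top screws are at (301,49), (411,8), (450,137) and (345,174), and the blade runs (373,73)–(384,112) at its off position. Next I turn these into poses.

Run:
```python
from h import *
K,d,_=cal("wrist"); w=(K,d,np.load("w3.npy"))
s=plane(w,np.array([(301,49),(411,8),(450,137),(345,174)])/1.4,50); print(s.round(1),s.mean(0).round(1))
for a,b in((0,3),(1,2)): v=s[a]-s[b]; print("y-axis yaw",np.degrees(np.arctan2(-v[0],v[1])),np.linalg.norm(v))
for a,b in((1,0),(2,3)): v=s[a]-s[b]; print("x-axis yaw",np.degrees(np.arctan2(v[1],v[0])),np.linalg.norm(v))
q=plane(w,np.array([(287,42),(425,-2),(465,146),(340,190)])/1.4,50);print("corners",q.round(1).tolist(),q.mean(0).round(1))
im=cv2.imread("pics/w3r.png"); g=cv2.cvtColor(im,cv2.COLOR_BGR2GRAY)
# disc: bright white circle ring
hsv=cv2.cvtColor(im,cv2.COLOR_BGR2HSV); m=((hsv[...,2]>225)&(hsv[...,1]<30)).astype('u1'); m[:, :225]=0; m[:,310:]=0; m[105:]=0
n,l,st,ce=cv2.connectedComponentsWithStats(m); k=1+np.argmax(st[1:,4]); cn,_=cv2.findContours((l==k).astype('u1'),cv2.RETR_EXTERNAL,2); e=cv2.fitEllipse(max(cn,key=len)); print("ring",np.array(e[0])*1.4,e[1]); 
for z in(50,52,54): print(z,plane(w,[e[0]],z).round(1))
# blade top ends
b=plane(w,np.array([(373,73),(384,112)])/1.4,73); v=b[0]-b[1]; print("blade",b.round(1),b.mean(0),np.linalg.norm(v),np.degrees(np.arctan2(-v[0],v[1])))
# key bar
r=g[260:305,270:330]; m=(r<60).astype('u1'); n,l,st,ce=cv2.connectedComponentsWithStats(m); k=1+np.argmax(st[1:,4]); print(st[k])
ys,xs=np.nonzero(l==k); rc=cv2.minAreaRect(np.c_[xs+270,ys+260].astype('f4')); box=cv2.boxPoints(rc); print((box*1.4).round(), rc)
e=plane(w,np.array([(390,381),(453,406)])/1.4,110); v=e[1]-e[0]; print("bar",e.round(1),e.mean(0),np.linalg.norm(v),np.degrees(np.arctan2(v[1],v[0])))
h=plane(w,np.array([(406,324),(442,345)])/1.4,32); print("hub",h)
```

```text
[[482.4 267.1  50. ]
 [563.9 295.1  50. ]
 [594.7 203.7  50. ]
 [513.4 175.7  50. ]] [538.6 235.4  50. ]
y-axis yaw 18.759942022294872 96.52454796831921
y-axis yaw 18.6636921058033 96.48473976985531
x-axis yaw 18.92850658143489 86.14712259408975
x-axis yaw 18.955440918429453 85.98516780230169
corners [[472.1, 272.1, 50.0], [574.0, 301.9, 50.0], [606.5, 197.0, 50.0], [509.2, 163.4, 50.0]] [540.5 233.6  50. ]
ring [375.11130371 115.76343994] (77.03358459472656, 90.99891662597656)
50 [[537.2 219.2  50. ]]
52 [[537.3 219.1  52. ]]
54 [[537.3 219.   54. ]]
blade [[536.4 246.8  73. ]
 [544.2 220.3  73. ]] [540.29838923 233.54222236  73.        ] 27.603865847895594 16.293150506128175
[  8   8  46  31 433]
[[385. 393.]
 [395. 372.]
 [456. 399.]
 [447. 420.]] ((300.4175720214844, 282.685546875), (48.025875091552734, 16.55014419555664), 23.96249008178711)
bar [[548.5  27.7 110. ]
 [596.1   7.1 110. ]] [572.31375364  17.413822   110.        ] 51.81805856870526 -23.353056218259105
hub [[562.79658076  46.62630459  32.        ]
 [594.89654492  27.03989512  32.        ]]
```

Run:
```python
from h import *
p,Rt=tgt((572.3,17.4,200),0,156.6); rel(p,Rt)
```

```text
d_tool [-107.2   24.9  128.8] rotvec [-1.100e-03 -5.000e-04 -1.163e+00] deg 66.6
```

apply_moves(
  targets=[
    [-35.7,8.3,0,0,0,0,0],
    [-35.7,8.3,0,0,0,0,0],
    [-35.8,8.3,0,0,0,0,0],
    [0,0,20,0,0,-0.166,0],
    [0,0,20,0,0,-0.166,0],
    [0,0,20,0,0,-0.166,0],
    [0,0,20,0,0,-0.166,0],
    [0,0,20,0,0,-0.166,0],
    [0,0,20,0,0,-0.166,0],
    [0,0,9,0,0,-0.167,0],
    [0,0,0,0,0,0,0],
    [0,0,0,0,0,0,0],
    [0,0,0,0,0,0,0],
  ],
)

```text
time: 18.0
tool_pos: [573.4, 18.2, 201.5]
tcp_rot: [180.0, 0.1, 156.5]
ft_force: [-0.5, -0.3, 0.2]
finger_gap: 85.4
grip_force: 0.0
```

Run:
```python
from h import *
s=sensors.sense(); print(s['tool_pos'],s['tcp_rot'],s['joint_pos'].round(1))
w=cal("wrist"); im=optics.snapshot("wrist")[:,:,::-1].copy(); cv2.imwrite("pics/w4.png",im)
a=np.radians(-23.4); Y=np.array([np.cos(a),np.sin(a),0]);X=np.array([-Y[1],Y[0],0]); C=np.array([572.3,17.4,114])
pr=proj(w,[C+i*25*Y+j*7*X for i,j in((-1,-1),(-1,1),(1,1),(1,-1))]); print(pr.round(1).tolist())
g=cv2.cvtColor(im,cv2.COLOR_BGR2GRAY); m=(g<62).astype('u1')
n,l,st,ce=cv2.connectedComponentsWithStats(m)
for k in range(1,n):
    if st[k,4]>200: print(k,st[k],ce[k].round(1), g[l==k].mean())
c=pr.mean(0).astype(int); print(c); k=l[c[1],c[0]]; print("at c",k,g[c[1],c[0]])
print("row profile",g[c[1]-40:c[1]+40:3,c[0]].tolist()); print("col profile",g[c[1],c[0]-80:c[0]+80:4].tolist())
```

```text
[573.40308741  18.17796625 201.47114819] [1.79960247e+02 8.56008744e-02 1.56518355e+02] [ -3.3   4.2  91.9   0.   83.8 -69.8]
[[263.1, 177.5], [285.8, 177.5], [285.4, 253.1], [264.0, 253.1]]
1 [    0     0   560   420 79050] [230.4 273.5] 42.29739405439595
30 [ 394   47   79  101 1290] [431.8  98.3] 55.01472868217054
52 [ 453  169   66  110 1510] [483.4 222. ] 54.811258278145694
58 [ 78 190  54  85 905] [108.8 238.6] 53.71712707182321
65 [ 498  215   62   81 1034] [541.1 263.3] 57.133462282398455
[274 215]
at c 0 74
row profile [218, 54, 69, 80, 82, 82, 82, 81, 79, 82, 77, 78, 75, 74, 74, 74, 76, 74, 76, 73, 63, 48, 49, 49, 47, 46, 71]
col profile [60, 56, 57, 59, 56, 60, 56, 56, 57, 55, 54, 56, 57, 57, 59, 58, 124, 65, 68, 75, 74, 54, 156, 76, 63, 61, 78, 80, 81, 82, 80, 80, 80, 80, 80, 81, 79, 76, 79, 80]
```

Run:
```python
from h import *
g=cv2.imread("pics/w4.png",0)
for r in (186,196,206,216,226): print(r,g[r,252:294].tolist())
for c in (264,268,272,276): print(c,"top",g[170:184,c].tolist(),"bot",g[246:262,c].tolist())
```

```text
186 [197, 176, 181, 182, 182, 180, 139, 76, 55, 62, 68, 70, 74, 74, 74, 77, 76, 75, 78, 80, 79, 81, 83, 82, 80, 75, 69, 55, 79, 212, 229, 214, 219, 225, 225, 223, 221, 222, 226, 225, 161, 65]
196 [178, 179, 181, 181, 181, 177, 125, 59, 52, 62, 70, 71, 69, 72, 73, 73, 77, 76, 75, 76, 81, 79, 81, 80, 78, 72, 62, 51, 89, 161, 215, 221, 220, 222, 222, 219, 219, 221, 229, 192, 110, 72]
206 [178, 178, 180, 180, 173, 157, 96, 44, 55, 59, 64, 69, 71, 68, 71, 70, 74, 75, 73, 76, 76, 76, 75, 77, 76, 69, 58, 44, 212, 183, 191, 229, 237, 238, 237, 229, 226, 224, 222, 159, 72, 79]
216 [59, 58, 56, 54, 84, 169, 124, 42, 53, 57, 65, 68, 67, 69, 67, 71, 73, 73, 74, 74, 72, 72, 70, 74, 70, 65, 53, 77, 209, 190, 115, 78, 74, 80, 75, 63, 63, 64, 60, 61, 63, 62]
226 [58, 59, 56, 59, 59, 56, 46, 48, 49, 53, 55, 63, 73, 75, 75, 74, 75, 75, 74, 75, 72, 74, 74, 72, 70, 62, 55, 53, 60, 60, 61, 59, 68, 80, 78, 65, 63, 61, 60, 60, 60, 61]
264 top [234, 242, 241, 242, 234, 185, 33, 46, 51, 58, 60, 65, 69, 72] bot [49, 48, 47, 46, 47, 46, 43, 49, 54, 53, 55, 51, 53, 56, 54, 52]
268 top [227, 240, 238, 238, 244, 208, 33, 48, 47, 52, 60, 68, 74, 75] bot [48, 46, 48, 47, 49, 43, 46, 51, 54, 53, 55, 56, 54, 57, 52, 52]
272 top [224, 248, 246, 246, 251, 216, 63, 45, 53, 57, 63, 67, 76, 77] bot [45, 47, 49, 48, 48, 44, 46, 67, 77, 75, 77, 76, 74, 75, 77, 74]
276 top [215, 242, 241, 241, 245, 211, 73, 43, 48, 56, 59, 66, 77, 79] bot [45, 40, 45, 42, 41, 45, 66, 78, 79, 77, 75, 73, 79, 77, 76, 75]
```

Run:
```python
from h import *
s=sensors.sense(); w=cal("wrist"); a=np.radians(-23.4); Y=np.array([np.cos(a),np.sin(a),0]);X=np.array([-Y[1],Y[0],0])
for C in ((572.3,17.4),):
  C=np.array([*C,0.])
  for sh in (0,-2.5,-4):
    c=C+sh*X
    print(sh,[ (z,proj(w,[c+i*25*Y+j*7*X+[0,0,z] for i,j in((-1,-1),(-1,1),(1,1),(1,-1))]).round(1).tolist()) for z in (114,98)])
print(R.from_euler('xyz',s['tcp_rot'],degrees=True).as_matrix().round(3))
```

```text
0 [(114, [[263.1, 177.7], [285.7, 177.6], [285.3, 253.2], [263.9, 253.3]]), (98, [[263.9, 173.4], [285.1, 173.4], [284.8, 244.7], [264.6, 244.8]])]
-2.5 [(114, [[259.0, 177.7], [281.6, 177.6], [281.4, 253.2], [260.0, 253.3]]), (98, [[260.1, 173.4], [281.3, 173.4], [281.2, 244.7], [261.0, 244.8]])]
-4 [(114, [[256.6, 177.7], [279.2, 177.6], [279.2, 253.3], [257.7, 253.3]]), (98, [[257.8, 173.4], [279.0, 173.4], [279.0, 244.7], [258.8, 244.8]])]
[[-0.917  0.398  0.001]
 [ 0.398  0.917  0.   ]
 [-0.001  0.001 -1.   ]]
```

apply_moves(
  targets=[
    [0,-4.4,30,0,0,0,0],
    [0,0,30,0,0,0,0],
    [0,0,25,0,0,0,0.3],
    [0,0,16.5,0,0,0,0.3],
    [0,0,0,0,0,0,0.5],
    [0,0,0,0,0,0,0.5],
  ],
  force=30,
)

```text
time: 18.8
tool_pos: [572.1, 14.4, 100.4]
tcp_rot: [180.0, 0.1, 156.7]
ft_force: [-0.2, -0.6, 0.2]
finger_gap: 42.8
grip_force: 0.0
```

apply_moves(
  targets=[
    [0,0,0,0,0,0,0.7],
    [0,0,0,0,0,0,0.8],
    [0,0,0,0,0,0,1],
    [0,0,0,0,0,0,1],
    [0,0,0,0,0,0,1],
    [0,0,0,0,0,0,1],
  ],
  force=100,
)

```text
time: 19.55
tool_pos: [572.3, 14.1, 100.5]
tcp_rot: [180.0, 0.2, 156.7]
ft_force: [-0.8, -2.5, 5.7]
finger_gap: 11.0
grip_force: 105.7
```

apply_moves(
  targets=[
    [0,0,-20,0,0,0,1],
    [0,0,-30,0,0,0,1],
    [0,0,-31,0,0,0,1],
    [0,0,-31,0,0,0,1],
    [26,41.7,0,0,0,0,1],
    [26,41.7,0,0,0,0,1],
    [26.3,41.7,0,0,0,0,1],
    [0,0,0,0,0,0.167,1],
    [0,0,0,0,0,0.167,1],
    [0,0,0,0,0,0.167,1],
    [0,0,0,0,0,0.167,1],
    [0,0,0,0,0,0.168,1],
    [0,0,0,0,0,0,1],
    [0,0,0,0,0,0,1],
    [0,0,0,0,0,0,1],
  ],
)

```text
time: 21.42
tool_pos: [548.8, 160.3, 211.3]
tcp_rot: [180.0, -0.0, 108.9]
ft_force: [-0.2, -0.2, -3.0]
finger_gap: 10.9
grip_force: 103.9
```

Run:
```python
from h import *
s=sensors.sense(); print(s['tool_pos'],s['tcp_rot'],s['joint_pos'].round(1))
w=cal("wrist"); np.save("w5.npy",w[2]); im=optics.snapshot("wrist")[:,:,::-1].copy(); cv2.imwrite("pics/w5r.png",im)
cv2.imwrite("pics/w5.png",cv2.resize(im,(784,588),interpolation=cv2.INTER_CUBIC))
a=np.radians(18.8);X=np.array([np.cos(a),np.sin(a),0]);Y=np.array([-X[1],X[0],0]);C=np.array([538.6,235.4,0])
print("seat,blade ends,screws",(proj(w,[C+[0,0,56],C+12*Y+[0,0,72],C-12*Y+[0,0,72]]+[C+i*43*X+j*48*Y+[0,0,50] for i,j in((-1,1),(1,1),(1,-1),(-1,-1))])*1.4).round(1).tolist())
```

```text
[548.83668678 160.2973785  211.26211033] [ 1.79984100e+02 -3.27340541e-03  1.08890220e+02] [11.1  3.7 91.4  0.  84.9 -7.8]
seat,blade ends,screws [[414.9, 138.7], [416.8, 113.5], [416.2, 161.7], [335.2, 46.5], [495.6, 47.2], [487.5, 225.4], [338.8, 225.1]]
```

View pics/w5.png

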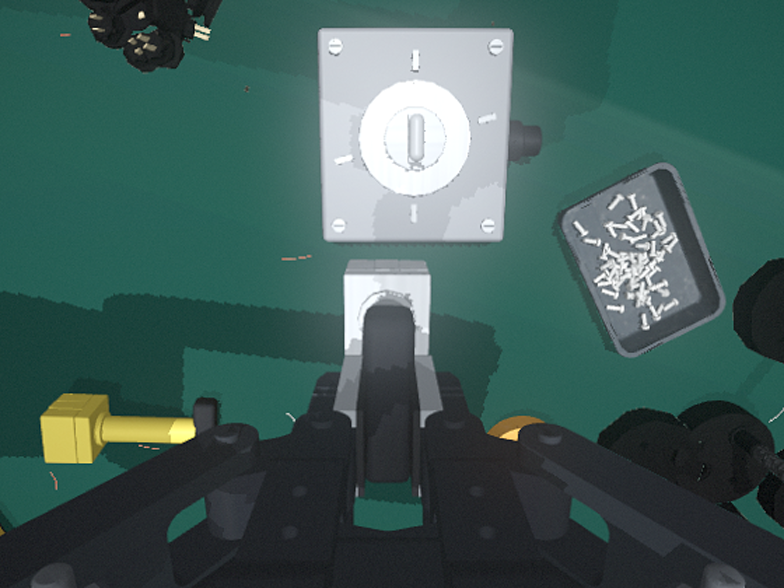

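The last view shows screws at (335,46), (496,47), (488,226) and (339,226) and the blade at (416,113–162), all within 1 px of prediction, so the seat is at (538.6,235.4) with yaw 18.8°. The held bar spans rows 305–482. The hub's front top edge is near row 262–272, columns 344–431, and I'll use it to check the key's offset and tilt in the grip.

Run:
```python
from h import *
K,d,_=cal("wrist"); w=(K,d,np.load("w5.npy"));s=sensors.sense()
Rt=R.from_euler('xyz',s['tcp_rot'],degrees=True); x=Rt.apply([1,0,0]); y=Rt.apply([0,1,0]); Z=np.array([0,0,1.])
for u,t in((0,0),(1,0),(0,3)):
    q=np.radians(t); ax=np.cos(q)*Z+np.sin(q)*x; xx=np.cos(q)*x-np.sin(q)*Z
    B=s['tool_pos']+u*x+5.5*Z   # key z=106
    P=lambda a,b,h:B+a*xx+b*y+(h-106)*ax
    pr=proj(w,[P(18,-18,32),P(18,18,32),P(18,-18,0),P(18,18,0),P(25,-7,114),P(25,7,114),P(25,0,98),P(-25,-7,114),P(-25,7,114)])*1.4
    print(u,t,pr.round(0).tolist())
g=cv2.imread("pics/w5r.png",0)
print("col 277 rows 180..230",g[180:232,277].tolist()); print("rows 330-355",g[328:356,277].tolist())
print("col 300 rows180..",g[180:205,300].tolist()); print("row 210",g[205,240:315].tolist())
```

```text
0 0 [[345.0, 275.0], [432.0, 275.0], [350.0, 260.0], [427.0, 260.0], [362.0, 320.0], [416.0, 320.0], [389.0, 303.0], [364.0, 487.0], [414.0, 487.0]]
1 0 [[345.0, 273.0], [432.0, 273.0], [350.0, 258.0], [427.0, 258.0], [362.0, 316.0], [417.0, 316.0], [389.0, 299.0], [364.0, 484.0], [414.0, 484.0]]
0 3 [[345.0, 284.0], [432.0, 284.0], [350.0, 271.0], [426.0, 271.0], [362.0, 317.0], [416.0, 317.0], [389.0, 303.0], [364.0, 489.0], [414.0, 489.0]]
col 277 rows 180..230 [116, 114, 113, 114, 111, 135, 152, 149, 150, 150, 148, 148, 177, 176, 145, 150, 204, 232, 234, 233, 233, 232, 233, 232, 233, 234, 223, 184, 158, 164, 165, 166, 166, 149, 130, 134, 136, 121, 92, 83, 87, 85, 86, 85, 85, 84, 86, 84, 86, 89, 88, 89]
rows 330-355 [49, 44, 43, 45, 47, 45, 42, 41, 45, 45, 45, 44, 43, 44, 44, 39, 40, 50, 54, 54, 52, 50, 54, 53, 47, 52, 52, 49]
col 300 rows180.. [113, 112, 113, 111, 110, 120, 139, 146, 148, 150, 147, 146, 173, 171, 146, 145, 196, 225, 229, 229, 229, 229, 229, 229, 230]
row 210 [105, 103, 104, 105, 99, 151, 231, 251, 251, 249, 247, 248, 249, 250, 251, 250, 250, 249, 249, 248, 248, 248, 249, 249, 249, 248, 248, 249, 250, 249, 248, 233, 225, 225, 227, 230, 233, 234, 234, 234, 233, 231, 230, 229, 227, 227, 227, 226, 227, 227, 228, 230, 229, 228, 229, 228, 228, 228, 230, 229, 228, 226, 226, 226, 228, 231, 229, 166, 98, 104, 105, 102, 104, 102, 104]
```

apply_moves(
  targets=[
    [24,5,0,0,0,0,1],
    [25,5,0,0,0,0,1],
    [24.9,5.3,0,0,0,0,1],
    [0,0,12,0,0,0,1],
    [0,0,12,0,0,0,1],
    [0,0,7,0,0,0,1],
    [0,0,0,0,0,0,1],
    [0,0,0,0,0,0,1],
    [0,0,0,0,0,0,1],
  ],
)

```text
time: 22.6
tool_pos: [540.0, 235.2, 180.8]
tcp_rot: [179.9, -0.0, 108.8]
ft_force: [0.4, -0.4, -3.7]
finger_gap: 11.3
grip_force: 103.9
```

Run:
```python
from h import *
s=sensors.sense(); Rt=R.from_euler('xyz',s['tcp_rot'],degrees=True)
C=np.array([538.6,235.4,0])+Rt.apply([-.4,.6,0]); C[2]=156.5; rel(C,R.from_euler('xyz',[180,0,108.8],degrees=True)); print(s['ft_force'],s['joint_pos'].round(1))
w=cal("wrist"); g=optics.snapshot("wrist")[:,:,::-1]; cv2.imwrite("pics/w6.png",g)
```

```text
d_tool [ 0.3 -0.7 24.3] rotvec [ 0.0014 -0.0001 -0.0008] deg 0.1
[ 0.41152843 -0.37586267 -3.71119437] [18.5  7.3 90.8  0.  81.9 -0.2]
```

Within 0.7 mm; I'll correct that and lower slowly while watching the force.

apply_moves(
  targets=[
    [0.3,-0.7,2,0,0,0,1],
    [0,0,2,0,0,0,1],
    [0,0,2,0,0,0,1],
    [0,0,1.5,0,0,0,1],
    [0,0,0,0,0,0,1],
  ],
)

```text
time: 23.28
tool_pos: [538.7, 235.2, 172.4]
tcp_rot: [-180.0, -0.0, 108.8]
ft_force: [-0.5, 0.0, -3.0]
finger_gap: 11.2
grip_force: 104.0
```

apply_moves(
  targets=[
    [0,0,1.5,0,0,0,1],
    [0,0,1.5,0,0,0,1],
    [0,0,0,0,0,0,1],
  ],
)

```text
time: 23.65
tool_pos: [538.8, 235.2, 169.5]
tcp_rot: [180.0, 0.0, 108.8]
ft_force: [1.8, -1.6, -3.3]
finger_gap: 11.1
grip_force: 99.2
```

apply_moves(
  targets=[
    [0,0.2,1.5,0,0,0,1],
    [0,0,1.5,0,0,0,1],
    [0,0,0,0,0,0,1],
  ],
)

```text
time: 24.02
tool_pos: [538.9, 235.3, 166.4]
tcp_rot: [-180.0, -0.0, 108.8]
ft_force: [0.4, -0.2, -3.0]
finger_gap: 10.6
grip_force: 100.0
```

apply_moves(
  targets=[
    [0,0,1.5,0,0,0,1],
    [0,0,1.5,0,0,0,1],
    [0,0,0,0,0,0,1],
  ],
)

```text
time: 24.4
tool_pos: [538.9, 235.3, 163.4]
tcp_rot: [-180.0, -0.0, 108.8]
ft_force: [0.2, -0.3, -3.5]
finger_gap: 10.8
grip_force: 100.0
```

It's sliding on freely, with the base about 10 mm into the blade height. Continuing to full depth.

apply_moves(
  targets=[
    [0,0,2,0,0,0,1],
    [0,0,2,0,0,0,1],
    [0,0,1,0,0,0,1],
    [0,0,0,0,0,0,1],
  ],
)

```text
time: 24.9
tool_pos: [540.8, 235.5, 161.9]
tcp_rot: [179.7, 0.0, 108.8]
ft_force: [-2.1, -3.2, 13.3]
finger_gap: 10.4
grip_force: 102.1
```

apply_moves(
  targets=[
    [0,0,1,0,0,0,1],
    [0,0,0,0,0,0,1],
  ],
)

```text
time: 25.15
tool_pos: [541.2, 235.6, 161.8]
tcp_rot: [179.6, 0.0, 108.8]
ft_force: [-3.3, -2.6, 16.2]
finger_gap: 11.0
grip_force: 102.7
```

apply_moves(
  targets=[
    [0,0,1,0,0,0,1],
    [0,0,0,0,0,0,1],
  ],
)

```text
time: 25.4
tool_pos: [541.7, 235.6, 161.7]
tcp_rot: [179.6, 0.0, 108.8]
ft_force: [-4.3, -4.2, 21.0]
finger_gap: 10.8
grip_force: 103.3
```

Contact came at TCP z≈162, not the 156.5 I expected. Either the key sits about 5 mm lower in the grip or it is jammed. I'll fit the key's height in the grip from the wrist images.

Run:
```python
from h import *
from scipy.optimize import least_squares
s=sensors.sense(); w7=cal("wrist"); im=optics.snapshot("wrist")[:,:,::-1].copy(); cv2.imwrite("pics/w7.png",im); np.save("w7.npy",w7[2])
K,d,_=w7
g5=cv2.imread("pics/w5r.png",0); g6=cv2.imread("pics/w6.png",0); g7=cv2.imread("pics/w7.png",0)
for n,g in(("5",g5),("6",g6),("7",g7)):
    for c in (262,290): print(n,c,g[176:216,c].tolist())
    print(n,"row203",g[203,238:252].tolist(),g[203,300:314].tolist())
# model in tool frame (fixed camera-tool): use T5
w=(K,d,np.load("w5.npy")); tp=np.array([548.84,160.3,211.26]); Rt=R.from_euler('xyz',[180,0,108.89],degrees=True); x=Rt.apply([1,0,0]);y=Rt.apply([0,1,0]);Z=np.array([0,0,1.])
def f(v,full=False):
    u,h,t=v; B=tp+u*x-h*Z; ax=Z*np.cos(t)+x*np.sin(t); xx=x*np.cos(t)-Z*np.sin(t)
    P=lambda a,b,z:B+a*xx+b*y+z*ax
    p=proj(w,[P(18,0,32),P(18,0,0),P(25,0,98),P(-25,0,114),P(18,-18,32),P(18,18,32)])
    return np.r_[p[:4,1]-np.array([195.7,185.1,217.5,345]),(p[5,0]-p[4,0])-62.0]
for h in(98,100.5,103,106): 
    o=least_squares(lambda q:f((q[0],h,q[1])),[0,0]); print(h,o.x,o.fun.round(2))
```

```text
5 262 [115, 115, 113, 113, 113, 112, 111, 113, 109, 129, 144, 148, 148, 148, 151, 146, 157, 159, 146, 156, 210, 245, 251, 249, 249, 249, 249, 249, 249, 249, 249, 249, 249, 250, 243, 237, 217, 179, 215, 246]
5 290 [108, 116, 113, 114, 114, 114, 112, 113, 113, 126, 145, 150, 149, 148, 151, 145, 165, 167, 145, 146, 196, 226, 229, 229, 229, 228, 228, 228, 229, 228, 227, 228, 230, 204, 160, 163, 154, 138, 146, 163]
5 row203 [99, 103, 101, 102, 104, 103, 100, 145, 233, 251, 251, 249, 247, 249] [229, 227, 227, 226, 227, 232, 222, 157, 99, 104, 104, 105, 104, 103]
6 262 [254, 254, 254, 254, 254, 254, 245, 219, 234, 229, 177, 167, 170, 171, 171, 171, 180, 179, 169, 176, 222, 253, 255, 255, 255, 255, 255, 255, 255, 255, 255, 254, 255, 255, 253, 248, 233, 202, 226, 254]
6 290 [252, 252, 252, 252, 251, 252, 253, 247, 230, 199, 172, 167, 168, 170, 170, 166, 183, 185, 167, 168, 209, 236, 241, 240, 239, 240, 239, 239, 239, 239, 239, 239, 239, 240, 236, 209, 170, 159, 165, 179]
6 row203 [255, 255, 255, 255, 255, 255, 255, 242, 246, 255, 255, 255, 254, 255] [239, 238, 238, 238, 238, 242, 227, 223, 245, 250, 249, 248, 246, 255]
7 262 [164, 118, 127, 130, 134, 135, 137, 138, 137, 135, 137, 137, 132, 129, 134, 137, 136, 136, 136, 135, 137, 137, 136, 136, 136, 135, 134, 134, 135, 134, 132, 132, 131, 132, 132, 131, 129, 130, 127, 129]
7 290 [177, 113, 121, 123, 126, 126, 127, 127, 127, 127, 131, 128, 128, 129, 129, 129, 130, 129, 128, 130, 131, 130, 129, 129, 129, 129, 130, 128, 131, 130, 128, 130, 129, 128, 129, 129, 128, 126, 127, 126]
7 row203 [255, 255, 255, 251, 253, 255, 255, 255, 255, 255, 255, 255, 255, 255] [255, 249, 248, 252, 252, 252, 252, 255, 255, 255, 255, 255, 255, 255]
98 [1.00865243 0.00435048] [-0.2  -0.22 -3.2   3.9   1.3 ]
100.5 [ 0.5846228 -0.0028209] [ 0.   -0.28 -2.05  2.48  0.58]
103 [ 0.1486244  -0.00983086] [ 0.21 -0.32 -0.95  1.1  -0.13]
106 [-0.38897399 -0.01804736] [ 0.47 -0.35  0.32 -0.51 -0.95]
```

Run:
```python
from h import *
for n in "67":
    g=cv2.imread(f"pics/w{n}.png",0); print(n,[ (r,int(g[r,262]),int(g[r,275]),int(g[r,290])) for r in range(120,260,4)])
    for r in (160,180,190,210,220): print(n,r,g[r,200:350:5].tolist())
s=sensors.sense(); print(s['wrist_torque'],s['ft_force'])
```

```text
6 [(120, 161, 160, 157), (124, 199, 198, 200), (128, 205, 204, 206), (132, 207, 207, 206), (136, 207, 206, 207), (140, 207, 246, 206), (144, 212, 245, 206), (148, 223, 243, 206), (152, 223, 217, 208), (156, 219, 209, 207), (160, 197, 255, 207), (164, 254, 255, 253), (168, 254, 255, 253), (172, 254, 255, 253), (176, 254, 255, 252), (180, 254, 224, 251), (184, 234, 248, 230), (188, 170, 170, 168), (192, 180, 190, 183), (196, 222, 211, 209), (200, 255, 241, 239), (204, 255, 241, 239), (208, 255, 230, 239), (212, 233, 180, 170), (216, 255, 155, 183), (220, 188, 116, 111), (224, 111, 114, 112), (228, 112, 114, 108), (232, 112, 114, 110), (236, 110, 115, 106), (240, 105, 111, 104), (244, 102, 106, 100), (248, 97, 103, 97), (252, 93, 98, 94), (256, 92, 94, 89)]
6 160 [107, 201, 219, 221, 221, 222, 221, 221, 222, 223, 223, 223, 224, 221, 238, 255, 243, 215, 207, 207, 207, 206, 205, 204, 204, 204, 217, 217, 217, 194]
6 180 [111, 179, 219, 219, 219, 220, 220, 222, 255, 255, 255, 255, 255, 255, 224, 224, 224, 254, 251, 252, 253, 253, 254, 204, 218, 217, 216, 216, 215, 188]
6 190 [109, 166, 218,
[... 1382 characters left out ...]
80 [220, 220, 220, 221, 221, 222, 222, 226, 255, 255, 254, 255, 123, 139, 138, 134, 133, 133, 126, 254, 254, 254, 219, 219, 218, 218, 217, 215, 216, 206]
7 190 [220, 219, 220, 221, 221, 222, 214, 255, 255, 255, 255, 255, 130, 154, 151, 146, 143, 140, 129, 252, 255, 253, 255, 220, 218, 232, 253, 253, 215, 199]
7 210 [213, 218, 219, 219, 220, 220, 255, 255, 255, 255, 255, 255, 127, 147, 146, 143, 139, 137, 129, 255, 255, 251, 255, 255, 216, 215, 214, 213, 213, 187]
7 220 [205, 215, 210, 233, 254, 218, 255, 255, 255, 255, 255, 255, 123, 139, 141, 138, 135, 131, 127, 255, 255, 255, 255, 213, 213, 213, 213, 212, 211, 181]
[-0.77382016  1.05357333  0.02449072] [-3.89477951 -3.66762127 20.81372331]
```

Run:
```python
from h import *
for n in "567":
    g=cv2.imread(f"pics/w{n}"+("r" if n=="5" else "")+".png",0); print(n,"col276",[(r,int(g[r,276])) for r in range(250,400,5)])
    for r in (225,260,300,335):
        print(n,r,g[r,236:316:2].tolist())
```

```text
5 col276 [(250, 83), (255, 81), (260, 76), (265, 62), (270, 57), (275, 54), (280, 52), (285, 50), (290, 42), (295, 43), (300, 50), (305, 50), (310, 49), (315, 46), (320, 45), (325, 47), (330, 48), (335, 45), (340, 44), (345, 53), (350, 53), (355, 56), (360, 76), (365, 74), (370, 78), (375, 76), (380, 34), (385, 33), (390, 33), (395, 39)]
5 225 [82, 84, 94, 94, 86, 219, 251, 247, 248, 250, 222, 253, 141, 82, 82, 84, 84, 82, 85, 84, 85, 85, 86, 85, 83, 83, 83, 79, 81, 67, 198, 229, 226, 225, 228, 180, 80, 84, 83, 86]
5 260 [84, 87, 84, 71, 86, 138, 138, 139, 139, 139, 139, 93, 70, 73, 73, 79, 82, 79, 79, 77, 76, 77, 72, 77, 76, 77, 72, 75, 60, 58, 100, 118, 119, 134, 138, 136, 141, 76, 66, 68]
5 300 [43, 44, 40, 39, 43, 41, 42, 58, 158, 95, 50, 55, 35, 39, 40, 43, 39, 45, 49, 50, 50, 47, 52, 51, 48, 45, 48, 42, 35, 35, 51, 48, 121, 159, 49, 40, 43, 40, 44, 42]
5 335 [38, 36, 36, 36, 34, 35, 30, 40, 34, 36, 46, 47, 34, 40, 45, 47, 44, 46, 42, 46, 45, 44, 46, 44, 45, 44, 37, 41, 35, 34, 47, 48, 32, 40, 43, 33, 30, 36, 38, 38]
6 col276 [(250, 102), (255, 96), (260, 90), (265, 74), (270, 7
[... 1393 characters left out ...]
55, 255, 255, 251, 207, 217, 118, 123, 133, 142, 141, 137, 137, 135, 134, 133, 132, 131, 130, 129, 124, 124, 117, 126, 255, 255, 255, 237, 255, 255, 255, 255, 214, 214]
7 260 [161, 162, 160, 161, 160, 152, 152, 152, 151, 152, 154, 126, 84, 87, 97, 110, 111, 110, 94, 92, 95, 105, 104, 98, 83, 83, 86, 83, 84, 80, 143, 151, 132, 132, 132, 131, 149, 156, 155, 155]
7 300 [52, 54, 52, 48, 51, 51, 51, 45, 151, 142, 53, 60, 46, 47, 46, 47, 47, 48, 59, 57, 55, 57, 57, 54, 52, 55, 52, 50, 46, 53, 58, 51, 157, 120, 44, 50, 49, 50, 47, 46]
7 335 [41, 36, 39, 39, 37, 37, 35, 41, 42, 36, 50, 52, 39, 51, 60, 56, 59, 55, 55, 55, 56, 57, 59, 56, 58, 57, 58, 58, 43, 48, 50, 51, 38, 39, 40, 38, 32, 44, 41, 40]
```

Run:
```python
from h import *
L=cv2.createLineSegmentDetector()
for n in "67":
    g=cv2.imread(f"pics/w{n}.png",0); x0,y0=215,130
    l=L.detect(g[y0:390,x0:340])[0].reshape(-1,4)+[x0,y0,x0,y0]
    ln=np.hypot(l[:,2]-l[:,0],l[:,3]-l[:,1]); o=l[ln>14]; print(n); print(o[np.argsort(o[:,1]+o[:,3])].round(0).astype(int).tolist())
    c=cv2.imread(f"pics/w{n}.png"); print([ (r,c[r,276].tolist()) for r in (150,170,180,200,215,225,240,300,345,370)])
```

```text
6
[[271, 147, 257, 142], [301, 166, 275, 158], [274, 158, 249, 166], [251, 185, 302, 185], [317, 201, 310, 177], [239, 178, 232, 203], [287, 193, 303, 193], [306, 196, 247, 196], [308, 199, 307, 222], [310, 223, 317, 202], [233, 204, 242, 226], [261, 220, 274, 212], [247, 216, 245, 251], [305, 251, 305, 222], [215, 243, 236, 235], [254, 292, 260, 220], [294, 217, 300, 303], [316, 291, 310, 267], [243, 267, 238, 291], [330, 278, 334, 293], [218, 297, 222, 283], [237, 292, 250, 297], [294, 294, 294, 337], [259, 339, 259, 294], [299, 338, 299, 311], [254, 319, 254, 343], [289, 344, 269, 345], [253, 357, 252, 374], [253, 375, 273, 378], [274, 379, 301, 375]]
[(150, [255, 255, 255]), (170, [255, 255, 255]), (180, [234, 227, 222]), (200, [250, 245, 239]), (215, [163, 157, 151]), (225, [123, 115, 111]), (240, [117, 109, 103]), (300, [61, 55, 52]), (345, [58, 65, 29]), (370, [60, 67, 27])]
7
[[284, 163, 257, 164], [257, 164, 243, 172], [262, 174, 288, 174], [308, 181, 297, 170], [315, 195, 308, 181], [234, 180, 226, 207], [263, 182, 264, 228], [256, 226, 258, 187], [314, 221, 316, 196], [294, 186, 294, 242], [303, 209, 303, 227], [301, 233, 300, 208], [229, 219, 238, 234], [258, 244, 258, 224], [264, 229, 265, 261], [294, 243, 299, 292], [255, 292, 259, 246], [325, 267, 330, 280], [243, 267, 238, 291], [315, 291, 310, 267], [219, 294, 227, 271], [302, 297, 315, 292], [238, 292, 252, 298], [294, 294, 294, 333], [259, 337, 259, 296], [254, 313, 255, 334], [292, 348, 290, 302], [264, 302, 261, 348], [298, 337, 298, 322], [256, 336, 253, 353], [300, 353, 298, 338], [253, 357, 252, 373], [301, 374, 300, 357], [278, 379, 299, 375], [254, 375, 278, 379]]
[(150, [215, 209, 203]), (170, [255, 255, 255]), (180, [143, 137, 132]), (200, [151, 145, 141]), (215, [147, 142, 137]), (225, [141, 135, 130]), (240, [129, 124, 120]), (300, [61, 57, 52]), (345, [62, 68, 29]), (370, [61, 68, 30])]
```

The line segments suggest the bar now sits differently in the grip than in w6 (front edge at row 174 against about 217). I'll return to the w6 pose, clear of the blade, to compare like with like.

apply_moves(
  targets=[
    [0,0,-6,0,0,0,1],
    [0,0,-9,0,0,0,1],
    [0,0,-9,0,0,0,1],
    [0,0,0,0,0,0,1],
    [0,0,0,0,0,0,1],
  ],
)

```text
time: 26.08
tool_pos: [538.9, 235.3, 180.3]
tcp_rot: [-180.0, -0.0, 108.8]
ft_force: [-0.3, 0.3, -3.0]
finger_gap: 10.6
grip_force: 100.1
```

Run:
```python
from h import *
s=sensors.sense(); print(s['tool_pos'],s['tcp_rot'],s['ft_force'],s['finger_gap'])
w=cal("wrist"); np.save("w8.npy",w[2]); im=optics.snapshot("wrist")[:,:,::-1].copy(); cv2.imwrite("pics/w8.png",im)
L=cv2.createLineSegmentDetector()
g=cv2.imread("pics/w8.png",0); x0,y0=215,110
l=L.detect(g[y0:390,x0:340])[0].reshape(-1,4)+[x0,y0,x0,y0]
ln=np.hypot(l[:,2]-l[:,0],l[:,3]-l[:,1]); o=l[ln>14]; print(o[np.argsort(o[:,1]+o[:,3])].round(0).astype(int).tolist())
print([ (r,int(g[r,262]),int(g[r,275]),int(g[r,290])) for r in range(120,260,4)])
d=cv2.absdiff(g,cv2.imread("pics/w6.png",0)); ys,xs=np.nonzero(d>40); print("diff",len(ys),xs.min(),xs.max(),ys.min(),ys.max())
```

```text
[538.87029263 235.28386638 180.28545508] [-1.79988880e+02 -3.75379556e-03  1.08765747e+02] [-0.25036718  0.26046535 -3.04481769] 10.606397929337195
[[338, 118, 216, 118], [319, 121, 338, 121], [338, 123, 216, 123], [265, 161, 250, 169], [312, 177, 294, 163], [261, 175, 287, 174], [282, 181, 264, 179], [319, 200, 313, 179], [293, 177, 295, 204], [263, 181, 264, 213], [304, 222, 304, 187], [306, 187, 306, 226], [258, 226, 258, 187], [308, 227, 317, 213], [259, 243, 258, 226], [246, 226, 246, 244], [264, 214, 265, 262], [294, 206, 296, 276], [254, 303, 259, 254], [244, 267, 238, 291], [315, 291, 310, 267], [298, 277, 299, 303], [302, 297, 315, 292], [238, 292, 252, 298], [294, 294, 294, 332], [259, 336, 259, 294], [292, 346, 290, 301], [264, 302, 261, 347], [254, 312, 255, 338], [298, 341, 298, 326], [254, 357, 252, 373], [301, 373, 300, 357], [278, 379, 300, 375], [256, 376, 277, 379]]
[(120, 177, 177, 177), (124, 192, 192, 193), (128, 207, 207, 206), (132, 208, 208, 208), (136, 209, 207, 207), (140, 209, 240, 208), (144, 214, 234, 207), (148, 224, 241, 207), (152, 224, 220, 207), (156, 214, 208, 209), (160, 210, 229, 209), (164, 255, 255, 255), (168, 255, 254, 255), (172, 255, 255, 254), (176, 193, 125, 182), (180, 133, 138, 128), (184, 136, 150, 132), (188, 137, 148, 133), (192, 136, 150, 134), (196, 131, 147, 132), (200, 132, 147, 131), (204, 131, 147, 133), (208, 129, 143, 132), (212, 127, 144, 132), (216, 126, 141, 130), (220, 122, 138, 128), (224, 122, 135, 125), (228, 117, 135, 126), (232, 116, 131, 123), (236, 112, 128, 120), (240, 110, 125, 116), (244, 107, 124, 114), (248, 100, 118, 110), (252, 98, 113, 105), (256, 94, 112, 103)]
diff 5981 0 559 0 419
```

The key has shifted about 17 mm along the bar in the grip, so this hold can't be trusted. I'll fit its lean first, then set it down on clear bench and re-grip it across the bar's ends, which centres it along the slot.

Run:
```python
from h import *
from scipy.optimize import least_squares
K,d,_=cal("wrist"); w=(K,d,np.load("w8.npy")); s=sensors.sense(); tp=s['tool_pos']
Rt=R.from_euler('xyz',[180,0,108.77],degrees=True); x=Rt.apply([1,0,0]);y=Rt.apply([0,1,0]);Z=np.array([0,0,1.])
def P_(u,h,t):
    B=tp+u*x-h*Z+106*Z; ax=Z*np.cos(t)+x*np.sin(t); xx=x*np.cos(t)-Z*np.sin(t)
    return lambda a,b,z:B+a*xx+b*y+(z-106)*ax
for u,h,t in((0,100.5,0),(17,100.5,0),(17,100.5,.1),(17,100.5,.2),(17,100.5,.3),(17,105,.2),(14,105,.3)):
    P=P_(u,h,t); p=proj(w,[P(25,-7,114),P(25,7,114),P(25,0,98),P(-25,0,114),P(18,18,32),P(18,18,0),P(-18,18,32)])
    print(u,h,t,"barF",p[0].round(0),p[1].round(0),"F98",p[2,1].round(0),"back",p[3,1].round(0),"hubtopF",p[4].round(0),"hubbotF",p[5].round(0),"hubtopB",p[6].round(0))
g=cv2.imread("pics/w8.png",0)
for c in (250,300,303): print(c,[(r,int(g[r,c])) for r in range(156,280,4)])
print([(r,g[r,230:320:3].tolist()) for r in (200,)])
```

```text
0 100.5 0 barF [258. 228.] [297. 228.] F98 216.0 back 348.0 hubtopF [309. 196.] hubbotF [305. 186.] hubtopB [307. 255.]
17 100.5 0 barF [258. 182.] [298. 182.] F98 174.0 back 310.0 hubtopF [309. 167.] hubbotF [305. 160.] hubtopB [308. 228.]
17 100.5 0.1 barF [258. 178.] [297. 178.] F98 175.0 back 311.0 hubtopF [309. 180.] hubbotF [305. 176.] hubtopB [308. 241.]
17 100.5 0.2 barF [258. 176.] [297. 176.] F98 177.0 back 311.0 hubtopF [308. 192.] hubbotF [304. 192.] hubtopB [308. 254.]
17 100.5 0.3 barF [259. 174.] [297. 174.] F98 180.0 back 311.0 hubtopF [308. 205.] hubbotF [304. 208.] hubtopB [308. 267.]
17 105 0.2 barF [259. 174.] [296. 174.] F98 175.0 back 305.0 hubtopF [308. 191.] hubbotF [304. 190.] hubtopB [307. 251.]
14 105 0.3 barF [259. 180.] [296. 180.] F98 185.0 back 312.0 hubtopF [307. 208.] hubbotF [304. 210.] hubtopB [307. 268.]
250 [(156, 225), (160, 225), (164, 223), (168, 223), (172, 255), (176, 255), (180, 255), (184, 242), (188, 255), (192, 255), (196, 255), (200, 255), (204, 255), (208, 255), (212, 255), (216, 255), (220, 255), (224, 255), (228, 255), (232, 255), (23
[... 342 characters left out ...]
, 255), (228, 255), (232, 255), (236, 200), (240, 202), (244, 201), (248, 161), (252, 162), (256, 151), (260, 152), (264, 149), (268, 130), (272, 128), (276, 127)]
303 [(156, 207), (160, 207), (164, 208), (168, 211), (172, 254), (176, 254), (180, 254), (184, 242), (188, 255), (192, 255), (196, 255), (200, 255), (204, 255), (208, 255), (212, 255), (216, 255), (220, 255), (224, 255), (228, 255), (232, 255), (236, 236), (240, 204), (244, 201), (248, 162), (252, 163), (256, 151), (260, 131), (264, 132), (268, 130), (272, 130), (276, 127)]
[(200, [221, 220, 255, 255, 255, 252, 255, 255, 255, 255, 125, 136, 149, 150, 147, 147, 146, 145, 143, 143, 131, 120, 255, 255, 255, 218, 253, 255, 255, 255])]
```

apply_moves(
  targets=[
    [0,0,-20,0,0,0,1],
    [-41,0,0,0,0,0,1],
    [-41,0,0,0,0,0,1],
    [-41,0,0,0,0,0,1],
    [-42,0,0,0,0.165,0,1],
    [0,0,0,0,0,0,1],
    [-3.3,0,19.7,0,0,0,1],
    [-4.9,0,29.6,0,0,0,1],
    [-4.9,0,29.6,0,0,0,1],
    [-1.2,0,6.9,0,0,0,1],
    [0,0,0,0,0,0,1],
    [0,0,0,0,0,0,1],
  ],
)

```text
time: 27.62
tool_pos: [593.1, 79.7, 115.3]
tcp_rot: [179.8, -9.4, 108.9]
ft_force: [-0.0, -0.7, -3.1]
finger_gap: 10.7
grip_force: 100.0
```

apply_moves(
  targets=[
    [-0.3,0,2,0,0,0,1],
    [-0.3,0,2,0,0,0,1],
    [0,0,0,0,0,0,1],
  ],
)

```text
time: 28.0
tool_pos: [592.0, 79.0, 109.5]
tcp_rot: [180.0, -9.5, 108.8]
ft_force: [0.6, -0.6, -2.5]
finger_gap: 10.7
grip_force: 100.0
```

apply_moves(
  targets=[
    [-0.3,0,2,0,0,0,1],
    [0,0,0,0,0,0,1],
  ],
)

```text
time: 28.25
tool_pos: [591.9, 79.1, 107.3]
tcp_rot: [-180.0, -9.5, 108.8]
ft_force: [1.0, -0.0, -3.2]
finger_gap: 10.9
grip_force: 100.0
```

apply_moves(
  targets=[
    [-0.4,0,2,0,0,0,1],
    [-0.4,0,1.5,0,0,0,1],
    [0,0,0,0,0,0,1],
  ],
)

```text
time: 28.62
tool_pos: [592.0, 79.0, 103.7]
tcp_rot: [-180.0, -9.5, 108.8]
ft_force: [-0.9, -0.3, -2.9]
finger_gap: 10.7
grip_force: 100.0
```

apply_moves(
  targets=[
    [-0.2,0,1.5,0,0,0,1],
    [0,0,0,0,0,0,1],
  ],
)

```text
time: 28.88
tool_pos: [592.3, 79.0, 102.7]
tcp_rot: [180.0, -9.4, 108.8]
ft_force: [-0.6, 0.7, -2.2]
finger_gap: 10.7
grip_force: 100.2
```

apply_moves(
  targets=[
    [-0.2,0,1.5,0,0,0,1],
    [0,0,0,0,0,0,1],
  ],
)

```text
time: 29.12
tool_pos: [593.1, 79.0, 102.7]
tcp_rot: [179.9, -9.4, 108.8]
ft_force: [-3.1, -0.6, 6.4]
finger_gap: 10.2
grip_force: 101.3
```

apply_moves(
  targets=[
    [0,0,0,0,0,0,0.7],
    [0,0,0,0,0,0,0.4],
    [0,0,0,0,0,0,0],
    [0,0,0,0,0,0,0],
    [0,0,-25,0,0,0,0],
    [0,0,-40,0,0,0,0],
    [0,0,-35,0,0,0,0],
    [0,0,0,0,-0.165,0,0],
    [33,0,0,0,0,-0.1745,0],
    [0,0,0,0,0,-0.1745,0],
    [0,0,0,0,0,-0.1745,0],
    [0,0,0,0,0,-0.1745,0],
    [0,0,0,0,0,-0.1745,0],
    [0,0,0,0,0,-0.1745,0],
    [0,0,0,0,0,-0.1745,0],
    [0,0,0,0,0,-0.1745,0],
    [0,0,0,0,0,-0.1745,0],
    [0,0,0,0,0,0,0],
    [0,0,0,0,0,0,0],
  ],
)

```text
time: 31.5
tool_pos: [586.8, 94.7, 199.6]
tcp_rot: [180.0, 0.0, -161.5]
ft_force: [0.5, 0.5, 0.0]
finger_gap: 85.4
grip_force: 0.0
```

Run:
```python
from h import *
s=sensors.sense(); print(s['tool_pos'],s['tcp_rot'],s['joint_pos'].round(1))
w=cal("wrist"); np.save("w9.npy",w[2]); im=optics.snapshot("wrist")[:,:,::-1].copy(); cv2.imwrite("pics/w9.png",im)
g=cv2.cvtColor(im,cv2.COLOR_BGR2GRAY)
a=np.radians(108.8); Y=np.array([np.cos(a),np.sin(a),0]);X=np.array([Y[1],-Y[0],0]); C=np.array([587.6,95,0])
for z in (114,98): print(z,proj(w,[C+i*25*Y+j*7*X+[0,0,z] for i,j in((-1,-1),(-1,1),(1,1),(1,-1))]).round(0).tolist())
print("hub",proj(w,[C+i*18*Y+j*18*X+[0,0,32] for i,j in((-1,-1),(-1,1),(1,1),(1,-1))]).round(0).tolist())
c=proj(w,[C+[0,0,114]])[0].astype(int); x0,y0=c[0]-90,c[1]-80
L=cv2.createLineSegmentDetector()
l=L.detect(g[y0:y0+160,x0:x0+180].copy())[0].reshape(-1,4)+[x0,y0,x0,y0]
ln=np.hypot(l[:,2]-l[:,0],l[:,3]-l[:,1]); print(l[ln>12].round(0).astype(int).tolist())
print("row",c[1],[(u,int(g[c[1],u])) for u in range(c[0]-80,c[0]+80,5)]); print("col",c[0],[(v,int(g[v,c[0]])) for v in range(c[1]-60,c[1]+60,4)])
```

```text
[586.76399175  94.74401737 199.56465614] [ 1.79994402e+02  1.33919137e-02 -1.61479008e+02] [   4.2    7.5   88.5    0.    83.9 -104.3]
114 [[236.0, 209.0], [237.0, 230.0], [315.0, 230.0], [316.0, 208.0]]
98 [[238.0, 203.0], [239.0, 223.0], [313.0, 222.0], [313.0, 202.0]]
hub [[254.0, 171.0], [255.0, 212.0], [297.0, 212.0], [298.0, 170.0]]
[[254, 171, 255, 201], [202, 294, 185, 292], [256, 202, 309, 202], [213, 273, 212, 287], [297, 200, 297, 165], [296, 168, 257, 169], [207, 265, 214, 275], [221, 295, 228, 282], [226, 284, 228, 261], [226, 270, 218, 256], [186, 261, 201, 260], [218, 255, 192, 245], [264, 200, 266, 187], [209, 241, 186, 241], [197, 286, 185, 279], [312, 226, 238, 227], [315, 208, 315, 226], [228, 260, 219, 249], [334, 295, 363, 281], [241, 148, 235, 166], [202, 271, 188, 267]]
row 219 [(195, 58), (200, 57), (205, 61), (210, 58), (215, 62), (220, 62), (225, 60), (230, 63), (235, 79), (240, 60), (245, 57), (250, 59), (255, 61), (260, 60), (265, 60), (270, 65), (275, 65), (280, 63), (285, 63), (290, 62), (295, 87), (300, 64), (305, 59), (310, 59), (315, 63), (320, 80), (325, 79), (330, 81), (335, 79), (340, 78), (345, 81), (350, 79)]
col 275 [(159, 91), (163, 91), (167, 135), (171, 254), (175, 254), (179, 255), (183, 126), (187, 130), (191, 129), (195, 128), (199, 167), (203, 53), (207, 63), (211, 67), (215, 67), (219, 65), (223, 57), (227, 73), (231, 83), (235, 85), (239, 82), (243, 84), (247, 83), (251, 81), (255, 81), (259, 80), (263, 82), (267, 83), (271, 81), (275, 84)]
```

The key stands exactly where predicted, with its bar centred under the tool to about 1 mm. I'll grip it by the bar's ends.

apply_moves(
  targets=[
    [0.3,-0.5,30,0,0,0,0],
    [0,0,30,0,0,0,0],
    [0,0,30,0,0,0,0],
    [0,0,25,0,0,0,0],
    [0,0,0,0,0,0,0.2],
    [0,0,0,0,0,0,0.3],
    [0,0,0,0,0,0,0.4],
    [0,0,0,0,0,0,0.6],
    [0,0,0,0,0,0,1],
    [0,0,0,0,0,0,1],
    [0,0,0,0,0,0,1],
  ],
  force=90,
)

```text
time: 32.92
tool_pos: [588.5, 94.5, 86.9]
tcp_rot: [-180.0, 0.3, -161.3]
ft_force: [-0.6, 0.9, 6.3]
finger_gap: 48.1
grip_force: 93.7
```

Run:
```python
from h import *
s=sensors.sense(); print(s['ft_force'],s['wrist_torque'],s['tool_pos'],s['tcp_rot'])
```

```text
[-0.59851867  0.91418513  6.31904413] [ 0.09323695 -0.11973585 -0.00104224] [588.50520526  94.45491554  86.94255387] [-179.95050657    0.25682423 -161.25976971]
```

apply_moves(
  targets=[
    [0,0,-15,0,0,0,1],
    [0,0,-30,0,0,0,1],
    [0,0,-30,0,0,0,1],
    [0,0,-25,0,0,0,1],
    [0.7,49,0,0,0,0,1],
    [0.7,50,0,0,0,0,1],
    [0.6,50,0,0,0,0,1],
    [0,0,0,0,0,0,1],
    [0,0,0,0,0,0,1],
    [0,0,0,0,0,0,1],
  ],
)

```text
time: 34.17
tool_pos: [537.2, 233.5, 184.7]
tcp_rot: [-180.0, 0.0, -161.3]
ft_force: [0.1, 0.3, -3.8]
finger_gap: 48.1
grip_force: 94.1
```

Run:
```python
from h import *
from scipy.optimize import least_squares
s=sensors.sense(); print(s['tool_pos'],s['tcp_rot'],s['joint_pos'].round(1),s['ft_force'])
w=cal("wrist"); np.save("w10.npy",w[2]); im=optics.snapshot("wrist")[:,:,::-1].copy(); cv2.imwrite("pics/w10.png",im); g=cv2.cvtColor(im,cv2.COLOR_BGR2GRAY)
tp=s['tool_pos'];Rt=R.from_euler('xyz',s['tcp_rot'],degrees=True); x=Rt.apply([1,0,0]);y=Rt.apply([0,1,0]);Z=np.array([0,0,1.])
for u,t in((0,0),(1,0),(0,.05)):
    B=tp+u*x+(106-86.9)*Z; ax=Z*np.cos(t)+x*np.sin(t); xx=x*np.cos(t)-Z*np.sin(t)
    P=lambda a,b,z:B+a*xx+b*y+(z-106)*ax
    print(u,t,proj(w,[P(7,-25,114),P(-7,-25,114),P(7,0,98),P(18,-18,32),P(18,18,32),P(18,-18,0),P(18,18,0)]).round(1).tolist())
x0,y0=200,130
l=cv2.createLineSegmentDetector().detect(g[y0:330,x0:360].copy())[0].reshape(-1,4)+[x0,y0,x0,y0]
ln=np.hypot(l[:,2]-l[:,0],l[:,3]-l[:,1]); o=l[ln>13]; print(o[np.argsort(o[:,1]+o[:,3])].round(0).astype(int).tolist())
```

```text
[537.23679893 233.53305946 184.73511411] [-1.79982992e+02  7.96102581e-03 -1.61328983e+02] [ 18.5   6.7  90.9  -0.   82.3 -90.2] [ 0.14968536  0.25848962 -3.8353523 ]
0 0 [[201.2, 290.4], [203.5, 326.6], [275.2, 271.0], [242.4, 201.6], [309.0, 201.6], [247.0, 189.5], [304.8, 189.5]]
1 0 [[201.1, 287.7], [203.3, 324.1], [275.2, 268.5], [242.4, 199.8], [309.1, 199.8], [247.0, 187.9], [304.8, 187.9]]
0 0.05 [[201.4, 288.8], [203.3, 326.1], [275.2, 271.6], [242.7, 207.9], [308.7, 207.9], [247.3, 197.5], [304.5, 197.5]]
[[353, 133, 231, 133], [226, 133, 203, 133], [281, 162, 267, 163], [266, 163, 248, 174], [245, 178, 239, 190], [249, 188, 304, 188], [320, 202, 313, 178], [305, 187, 311, 201], [302, 194, 283, 194], [244, 201, 249, 188], [350, 257, 356, 133], [200, 136, 206, 256], [308, 199, 246, 200], [243, 217, 243, 202], [237, 206, 242, 222], [276, 210, 303, 219], [312, 226, 320, 203], [278, 216, 292, 223], [245, 208, 245, 234], [310, 226, 310, 257], [292, 223, 298, 263], [256, 263, 262, 224], [245, 258, 245, 238], [336, 271, 338, 254], [217, 253, 216, 272], [298, 265, 334, 265], [219, 265, 257, 265], [288, 267, 269, 265], [200, 280, 210, 257], [218, 272, 336, 272], [344, 258, 358, 290], [356, 298, 355, 328], [339, 320, 252, 321], [244, 321, 214, 321]]
```

Run:
```python
from h import *
K,d,_=cal("wrist"); w=(K,d,np.load("w10.npy")); s=sensors.sense()
a=np.radians(18.8);X=np.array([np.cos(a),np.sin(a),0]);Y=np.array([-X[1],X[0],0]);C=np.array([538.6,235.4,50.])
print("iso far edge row/side cols",proj(w,[C-55*X-60*Y,C-55*X+60*Y,C-60*Y,C+60*Y]).round(1).tolist())
print("z0 edge",proj(w,[C-55*X-[0,0,50]]).round(1))
g=cv2.imread("pics/w10.png",0); print("row180",g[200,190:215].tolist(),g[200,342:366].tolist(),"col330",g[120:145,225].tolist())
Rt=R.from_euler('xyz',s['tcp_rot'],degrees=True)
t=np.array([538.6,235.4,0])-Rt.apply([1.0,.4,0]); t[2]=s['tool_pos'][2]; rel(t,R.from_euler('xyz',[180,0,-161.2],degrees=True))
```

```text
iso far edge row/side cols [[194.9, 128.7], [360.6, 128.3], [199.0, 202.4], [356.7, 202.1]]
z0 edge [[277.6 125.5]]
row180 [65, 62, 64, 68, 67, 67, 70, 68, 71, 71, 69, 68, 70, 116, 139, 145, 152, 149, 152, 152, 151, 150, 153, 152, 152] [220, 219, 219, 218, 219, 219, 217, 219, 218, 214, 196, 186, 125, 104, 109, 107, 105, 109, 109, 107, 108, 106, 107, 108] col330 [95, 95, 97, 95, 96, 98, 97, 106, 135, 158, 134, 106, 130, 144, 149, 154, 157, 156, 156, 157, 155, 157, 156, 157, 156]
d_tool [-2.8  1.   0. ] rotvec [-0.0002  0.0002 -0.0025] deg 0.1
```

apply_moves(
  targets=[
    [-2.5,1.3,0,0,0,0,1],
    [0,0,10,0,0,0,1],
    [0,0,9,0,0,0,1],
    [0,0,0,0,0,0,1],
    [0,0,0,0,0,0,1],
  ],
)

```text
time: 34.85
tool_pos: [538.7, 236.7, 165.4]
tcp_rot: [180.0, -0.0, -161.2]
ft_force: [0.1, 0.1, -2.6]
finger_gap: 48.4
grip_force: 94.1
```

Run:
```python
from h import *
s=sensors.sense(); Rt=R.from_euler('xyz',s['tcp_rot'],degrees=True)
t=np.array([538.2,235.3,0])-Rt.apply([.95,0,0]); t[2]=143; rel(t,R.from_euler('xyz',[180,0,-161.2],degrees=True)); print(s['ft_force'])
```

```text
d_tool [-0.  -1.1 22.4] rotvec [ 0.     -0.0001 -0.0008] deg 0.0
[ 0.10224814  0.08079249 -2.64930109]
```

apply_moves(
  targets=[
    [0,-1.1,0,0,0,0,1],
    [0,0,2,0,0,0,1],
    [0,0,0,0,0,0,1],
  ],
)

```text
time: 35.22
tool_pos: [539.2, 235.6, 163.5]
tcp_rot: [180.0, 0.0, -161.3]
ft_force: [-0.4, 0.4, -3.4]
finger_gap: 48.4
grip_force: 94.2
```

apply_moves(
  targets=[
    [0,0,2,0,0,0,1],
    [0,0,0,0,0,0,1],
  ],
)

```text
time: 35.48
tool_pos: [539.0, 235.6, 161.3]
tcp_rot: [180.0, -0.0, -161.2]
ft_force: [-0.6, 0.4, -2.8]
finger_gap: 48.2
grip_force: 94.2
```

apply_moves(
  targets=[
    [0,0,2,0,0,0,1],
    [0,0,0,0,0,0,1],
  ],
)

```text
time: 35.72
tool_pos: [539.1, 235.6, 159.4]
tcp_rot: [180.0, -0.0, -161.3]
ft_force: [0.4, 0.4, -2.3]
finger_gap: 48.1
grip_force: 94.2
```

apply_moves(
  targets=[
    [0,0,2,0,0,0,1],
    [0,0,0,0,0,0,1],
  ],
)

```text
time: 35.98
tool_pos: [539.1, 235.6, 157.3]
tcp_rot: [180.0, -0.0, -161.3]
ft_force: [-0.6, -0.2, -2.7]
finger_gap: 48.2
grip_force: 94.2
```

apply_moves(
  targets=[
    [0,0,2,0,0,0,1],
    [0,0,2,0,0,0,1],
    [0,0,0,0,0,0,1],
  ],
)

```text
time: 36.35
tool_pos: [539.0, 235.6, 153.3]
tcp_rot: [180.0, -0.0, -161.3]
ft_force: [0.7, -0.1, -2.0]
finger_gap: 48.5
grip_force: 94.2
```

apply_moves(
  targets=[
    [0,0,2,0,0,0,1],
    [0,0,2,0,0,0,1],
    [0,0,0,0,0,0,1],
  ],
)

```text
time: 36.72
tool_pos: [539.0, 235.5, 149.3]
tcp_rot: [180.0, -0.0, -161.3]
ft_force: [-0.8, 0.7, -3.2]
finger_gap: 48.4
grip_force: 94.2
```

apply_moves(
  targets=[
    [0,0,2,0,0,0,1],
    [0,0,0,0,0,0,1],
  ],
)

```text
time: 36.98
tool_pos: [539.1, 235.6, 147.4]
tcp_rot: [180.0, 0.0, -161.3]
ft_force: [0.3, 0.4, -2.2]
finger_gap: 48.0
grip_force: 94.2
```

apply_moves(
  targets=[
    [0,0,1.5,0,0,0,1],
    [0,0,0,0,0,0,1],
  ],
)

```text
time: 37.22
tool_pos: [539.1, 235.6, 146.0]
tcp_rot: [180.0, 0.0, -161.2]
ft_force: [-0.2, -0.5, -2.0]
finger_gap: 48.2
grip_force: 94.2
```

Sliding down freely, with about 3 mm left.

apply_moves(
  targets=[
    [0,0,1.5,0,0,0,1],
    [0,0,1,0,0,0,1],
    [0,0,0,0,0,0,1],
  ],
)

```text
time: 37.6
tool_pos: [539.1, 235.6, 143.4]
tcp_rot: [180.0, 0.0, -161.3]
ft_force: [0.5, 0.7, -2.1]
finger_gap: 48.2
grip_force: 94.2
```

apply_moves(
  targets=[
    [0,0,1,0,0,0,1],
    [0,0,0,0,0,0,1],
  ],
)

```text
time: 37.85
tool_pos: [539.4, 235.7, 143.0]
tcp_rot: [180.0, 0.1, -161.2]
ft_force: [0.1, 0.4, -0.4]
finger_gap: 48.2
grip_force: 94.4
```

apply_moves(
  targets=[
    [0,0,1,0,0,0,1],
    [0,0,0,0,0,0,1],
  ],
)

```text
time: 38.1
tool_pos: [539.9, 235.9, 142.9]
tcp_rot: [180.0, 0.1, -161.2]
ft_force: [-1.7, -0.7, 4.9]
finger_gap: 48.3
grip_force: 95.1
```

Seated: contact came at exactly 143 mm (56 + 86.9). Now the 75° clockwise turn.

apply_moves(
  targets=[
    [0,-0.1,0,0,0,0.1,1],
    [0,-0.12,0,0,0,0.13,1],
    [0,-0.12,0,0,0,0.13,1],
    [0,-0.12,0,0,0,0.13,1],
    [0,-0.12,0,0,0,0.13,1],
    [0,-0.12,0,0,0,0.13,1],
    [0,0,0,0,0,0,1],
  ],
)

```text
time: 38.98
tool_pos: [539.9, 235.1, 142.9]
tcp_rot: [179.9, 0.1, 155.8]
ft_force: [-1.0, -0.5, 5.7]
finger_gap: 47.7
grip_force: 95.1
```

Run:
```python
from h import *
s=sensors.sense(); print(s['ft_force'],s['wrist_torque'],s['tool_pos'],s['tcp_rot'],s['joint_pos'].round(1))
```

```text
[-1.03984343 -0.50201062  5.71268304] [-0.19838274  0.27473782 -0.06356939] [539.93446314 235.10940531 142.87449823] [1.79917551e+02 9.94136436e-02 1.55758214e+02] [ 18.5   8.9  93.   -0.   77.9 -47.2]
```

apply_moves(
  targets=[
    [0,-0.12,0,0,0,0.13,1],
    [0,-0.12,0,0,0,0.13,1],
    [0,-0.12,0,0,0,0.13,1],
    [0,-0.12,0,0,0,0.13,1],
    [0,-0.05,0,0,0,0.08,1],
    [0,0,0,0,0,0,1],
    [0,0,0,0,0,0,1],
    [0,0,0,0,0,0,1],
  ],
)

```text
time: 39.98
tool_pos: [539.8, 234.8, 142.9]
tcp_rot: [179.9, 0.0, 121.5]
ft_force: [-0.0, -0.7, 6.5]
finger_gap: 48.4
grip_force: 95.1
```

Run:
```python
from h import *
s=sensors.sense(); print(s['ft_force'],s['wrist_torque'],s['joint_pos'].round(1))
```

```text
[-0.04007793 -0.72739057  6.47444325] [-0.16749985  0.13897642 -0.00397799] [ 18.5   8.9  93.1  -0.   77.9 -13. ]
```

apply_moves(
  targets=[
    [0,0,0,0,0,0,0.4],
    [0,0,0,0,0,0,0.1],
    [0,0,0,0,0,0,0],
    [0,0,0,0,0,0,0],
    [0,0,0,0,0,0,0],
    [0,0,-20,0,0,0,0],
    [0,0,-40,0,0,0,0],
    [0,0,-40,0,0,0,0],
    [0,0,-20,0,0,0,0],
    [0,0,0,0,0,0,0],
    [0,0,0,0,0,0,0],
  ],
)

```text
time: 41.35
tool_pos: [538.2, 234.3, 259.8]
tcp_rot: [-179.9, -0.0, 121.4]
ft_force: [-0.1, -0.8, 0.2]
finger_gap: 85.5
grip_force: 0.0
```

Run:
```python
from h import *
s=sensors.sense(); print(s['tool_pos'],s['tcp_rot'],s['ft_force'])
w=cal("wrist"); im=optics.snapshot("wrist")[:,:,::-1].copy(); cv2.imwrite("pics/w11.png",im); g=cv2.cvtColor(im,cv2.COLOR_BGR2GRAY)
for dz in(0,):
  for th in(0,75):
    a=np.radians(108.8-th); Y=np.array([np.cos(a),np.sin(a),0]);X=np.array([Y[1],-Y[0],0]); C=np.array([538.4,235.4,56.])
    print(th,"bar114",proj(w,[C+i*25*Y+j*7*X+[0,0,114] for i,j in((-1,-1),(-1,1),(1,1),(1,-1))]).round(0).tolist(),"hub32",proj(w,[C+i*18*Y+j*18*X+[0,0,32] for i,j in((-1,-1),(-1,1),(1,1),(1,-1))]).round(0).tolist(),"hub0",proj(w,[C+i*18*Y+j*18*X for i,j in((-1,-1),(-1,1),(1,1),(1,-1))]).round(0).tolist())
c=proj(w,[C+[0,0,114]])[0].astype(int); print(c); x0,y0=c[0]-90,c[1]-90
l=cv2.createLineSegmentDetector().detect(g[y0:y0+170,x0:x0+180].copy())[0].reshape(-1,4)+[x0,y0,x0,y0]
ln=np.hypot(l[:,2]-l[:,0],l[:,3]-l[:,1]); o=l[ln>17]; print(o[np.argsort(o[:,1]+o[:,3])].round(0).astype(int).tolist())
```

```text
[538.16127927 234.26844996 259.79207454] [-1.79875902e+02 -3.07979558e-02  1.21400975e+02] [-0.10403407 -0.79194054  0.23355556]
0 bar114 [[260.0, 249.0], [281.0, 253.0], [298.0, 180.0], [276.0, 175.0]] hub32 [[253.0, 205.0], [294.0, 214.0], [304.0, 173.0], [262.0, 164.0]] hub0 [[256.0, 197.0], [293.0, 205.0], [302.0, 168.0], [263.0, 159.0]]
75 bar114 [[239.0, 206.0], [241.0, 227.0], [318.0, 224.0], [317.0, 203.0]] hub32 [[256.0, 169.0], [258.0, 211.0], [300.0, 209.0], [299.0, 167.0]] hub0 [[258.0, 164.0], [260.0, 202.0], [298.0, 200.0], [297.0, 162.0]]
[278 215]
[[344, 131, 314, 127], [302, 158, 286, 148], [261, 163, 297, 163], [299, 168, 260, 168], [249, 165, 245, 183], [233, 125, 214, 223], [324, 219, 343, 147], [308, 196, 311, 176], [246, 200, 315, 199], [315, 206, 246, 207], [242, 222, 242, 203], [316, 223, 246, 224], [225, 228, 291, 241], [292, 242, 315, 246], [360, 243, 367, 273], [354, 241, 366, 293], [363, 293, 350, 242], [366, 282, 362, 263], [233, 293, 237, 273]]
```

The key is seated, upright and turned about 76°: hub and bar edges match the model for seated and on to 1–2 px, and the gripper is clear. I'm handing in.

```bash
python3 -c "
from bench import r
print(r.hand_in())"
```

```text
the job is handed in; nothing more can be done
None
```

I handed the job in at about 41 s. My last measurements show the key upright and fully down on the isolator, turned about 76° clockwise, but I inferred that the switch is on from the key's angle, and the hand-in returned no verdict. The first push onto the blade slipped in the grip, so I set the key back on the bench and re-gripped it by the bar's ends; I didn't re-check the bystanders.

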